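Set up the thread colour viewer

TASK

Get the thread colour viewer ready for matching: raise its stiff hood by the pull bar to 110 degrees from shut (the green mark on the hinge's sector) and leave it standing there, then stand every thread spool that is on the table upright in a well of its own, right down on the floor of the well. Also wind the crank on the gearbox clockwise until the red swatch of the dial sits under the yellow pointer, set the loupe upright in the middle of the round cork mat, and leave the dropper bottle and the eraser where they are.

Things in the scene. Friction and masses are not known exactly. Their poses are not given: they have to be found in the camera images.
- viewer: the thread colour viewer, a fixed grey box with a black deck 45 mm above the table; origin under the box on the table; x points away from the front to the hinge, y to its left (gearbox and crank side), z up. Box x -70 to +75 mm, y -90 to +90 mm; green gearbox on its left, x -65 to +5, y 88 to 154, 52 mm high; it is shut by a flat grey hood
- hood_hinge (a point): middle of the hood's hinge axis, at the rear of the viewer, x = +60 mm, 55 mm above the table; the axis runs along the viewer's y
- hood_bar (a point): middle of the hood's round black pull bar, 12 mm in diameter, 118 mm long, parallel to the hinge and 170 mm from it, held by two 8 mm rods 110 mm apart (each 55 mm from the middle) 40 mm in front of the hood's front edge; with the hood shut it juts out level, 40 mm before the box's front, 55 mm above the table
- hood (a joint): opening angle of the hood in rad: 0 shut (level over the wells and dial), 1.92 = 110 degrees, leaning back past upright; stop at 2.4. The hinge is stiff (about 0.55 N m, 3 to 6 N at the bar): the hood stays wherever it is left. The hood is 124 mm long, 176 mm wide, 12 mm thick
- crank (a joint): angle of the crank in rad, growing clockwise seen from above; it may turn many times. It takes about 2 N at the handle and stays where left
- swatch_dial (a joint): angle of the dial in rad, growing clockwise from above, driven only by the crank through a worm: 36 turns of the crank for one of the dial (dial = crank / 36). 64 mm aluminium disc nearly flush in the deck behind the wells with 12 round swatches 30 degrees apart, one of them red; the red one is under the fixed yellow pointer at the dial's front when this reads 0.524
- crank_axis (a point): point on the crank's upright axis, on top of the gearbox, at the height of the middle of its handle (91 mm above the table)
- crank_grip (a point): middle of the crank's upright handle, a freely spinning black sleeve 15 mm in diameter and 38 mm high (72 to 110 mm above the table), 28 mm from the axis; under it a 6 mm steel crank arm, its top 68 mm above the table
- well_0 (a point): well 1 of 4 in the row from left to right, 44 mm apart (35 mm wide, 12 mm deep, floor 33 mm and deck 45 mm above the table): the point where the centre of a seated upright spool comes to lie, 53 mm above the table
- well_1 (a point): well 2 of 4 in the row from left to right, 44 mm apart (35 mm wide, 12 mm deep, floor 33 mm and deck 45 mm above the table): the point where the centre of a seated upright spool comes to lie, 53 mm above the table
- well_2 (a point): well 3 of 4 in the row from left to right, 44 mm apart (35 mm wide, 12 mm deep, floor 33 mm and deck 45 mm above the table): the point where the centre of a seated upright spool comes to lie, 53 mm above the table
- well_3 (a point): well 4 of 4 in the row from left to right, 44 mm apart (35 mm wide, 12 mm deep, floor 33 mm and deck 45 mm above the table): the point where the centre of a seated upright spool comes to lie, 53 mm above the table
- spool_0_mid (a point): a thread spool standing upright on the table, wooden flanges 31 mm in diameter and 8 mm thick at both ends, waist 19 mm, 40 mm tall; the point is its centre, 20 mm above its underside; z along its axis. May be absent. About 25 g. In a well its upper 28 mm stand out, so take it by its upper half
- spool_1_mid (a point): a thread spool standing upright on the table, wooden flanges 31 mm in diameter and 8 mm thick at both ends, waist 19 mm, 40 mm tall; the point is its centre, 20 mm above its underside; z along its axis. May be absent. About 25 g. In a well its upper 28 mm stand out, so take it by its upper half
- spool_2_mid (a point): a thread spool standing upright on the table, wooden flanges 31 mm in diameter and 8 mm thick at both ends, waist 19 mm, 40 mm tall; the point is its centre, 20 mm above its underside; z along its axis. May be absent. About 25 g. In a well its upper 28 mm stand out, so take it by its upper half
- spool_3_mid (a point): a thread spool standing upright on the table, wooden flanges 31 mm in diameter and 8 mm thick at both ends, waist 19 mm, 40 mm tall; the point is its centre, 20 mm above its underside; z along its axis. May be absent. About 25 g. In a well its upper 28 mm stand out, so take it by its upper half
- dropper_bottle: brown dropper bottle, 33 mm wide, 102 mm tall, a bystander; origin at its underside
- loupe_mid (a point): centre of the black stand loupe, a squat round thing 37 mm in diameter and 38 mm tall, standing on the table, about 30 g; z along its axis
- mat_centre (a point): centre of the round cork mat, 60 mm in diameter, paper-thin, fixed on the table
- eraser: blue and white eraser, 23x40x13 mm, a bystander; origin at its underside
Not all that is in view belongs to the job. What is shaped like the part that bears spool_2_mid but blue, pink or turquoise is not meant.

How it is judged:
By the outcome, as a careful person would: the job done as asked, in the order asked, and still so for the second after the job is handed in, with the robot touching nothing.
Of spool_0, spool_1, spool_2, spool_3 only 2 to 4 are there at a start; the rules pass over those that are not, and their reading is None.
At some moment in a run one of loupe may be knocked a few centimetres aside while the robot is not near it.
It also fails if it takes over 210 s, if anything falls off the work surface, if the arm or the gripper's body presses on something with over 40 N, if the wrist force passes 120 N, or if a joint passes its speed limit or range.

ROBOT

A 7-joint arm with a two-finger parallel gripper is mounted at the origin on a cart in front of the work surface, level with it; the furniture and walls round the work are solid. World frame = base frame: x ahead of the robot, y to its left, z up, the work surface at z = 0. Lengths are in m, angles in rad, forces in N, time in s.
With the tool pointing down it reaches from about 0.35 to 0.9 m from the base axis. Payload 8.1 kg.
Tool frame: the origin (TCP) lies midway between the tips of the shut fingers; the grasp point (between the pads) lies 19 mm behind it; z points along the fingers, y is the line along which they close (so a half turn about z gives the same grasp; the last joint's range is limited). The gripper opens to 92 mm and grips with 3 to 60 N. Pads are 19 mm wide; open, the fingers measure 130 mm over their backs; the gripper's body (75 mm by 190 mm) begins 47 mm behind the grasp point.
Start: joints at [1.15, 0.434, 0.025, 1.573, -0.012, 1.134, -0.075], TCP at [0.195, -0.594, 0.227] pointing down, gripper open.
Joint ranges: [-2.62, 2.62], [-0.44, 2.09], [-1.27, 1.32], [0.08, 2.57], [-1.32, 4.46], [0.12, 2], [-2.74, 2.74]. Speed limits (rad/s): [2.22, 2.22, 3.01, 3.01, 3.14, 3.14, 3.14].

INTERFACE

Orientations are given as a rotation vector (axis times angle).
In Python, from cell import arm gives the robot as it stands.
- The arm moves only by the tool arm_command, never from a script. Its arguments are lists of equal length, an entry for each row: "dp": the shift along the tool's x, y, z in units of 25 mm (1.0 is 25 mm), a list of three; "angular": the turn, a rotation vector about the tool's x, y, z in units of 0.15 rad (1.0 is 0.15 rad), a list of three; "claw": the opening, from 0 (shut) to 1 (fully open). In form: {"dp": [[x, y, z], ...], "angular": [[rx, ry, rz], ...], "claw": [claw, ...]}. A call has 1 to 10 rows; each row shifts and turns the commanded pose from where the row before left it, along the tool's axes as they then stand; what a row does not reach is not made up. A row lasts 1/10 s, in which the tool goes at most 50 mm and 8.59 degrees, less where a joint would pass 70% of its speed; a pose out of reach is approached as far as the arm can. A call with a number of a shift or a turn outside -1 to 1 is refused whole. A call with a gripper value outside its range is refused whole. The fingers move at their own pace and stop on an object; "force" is the grip in N (left out, the last holds). Time passes only in rows, so rows that do not move let the fingers close. It gives the time, the measured TCP pose, the force, the opening and the grip force at its end, in the units of the state.
- arm.observe(): the state, without advancing time (a new reading comes with each control period).
- arm.get_image(name): name is "side" or "top" or "wrist"; returns a dict with "frame" (420x560x3 uint8, red, green, blue), "z_map" (420x560 float32, m along the optical axis (not along the pixel's ray), 0 where there is no reading), "K" (3x3 intrinsics, pixels), "R" (3x3) and "t" (3): a world point X has camera coordinates R X + t. Camera axes: x right, y down, z forward; pixel columns grow to the right and rows downward; lengths in m; the calibration is good to about 2 mm. A picture is of the moment at which its call begins.
- arm.sign_off(): hands the job in; it is judged then, once.
The state is a dict: "clock": time; "joints": joint angles; "dq": joint speeds; "joint_efforts": joint torques, N m; "position": TCP position; "ee_rot": TCP orientation; "force": force on the tool from outside, world axes, zero at the start; "ft_torque": the same for the moment, N m; "width": opening from 0.0 (shut) to 1.0 (fully open); "gripper_force": force on a finger pad.
Only numpy, scipy, OpenCV 4.12 (cv2) and the standard library are available. Lean on these libraries where they do the work, as an engineer would, in place of code of your own. Each camera call takes 0.05 s, during which the arm holds its last target. There are 200 camera calls.

## Working session

There is one attempt and no reset: what is moved stays moved. The work goes in short steps, Python scripts to look and compute and a tool call to move; the robot and the scene stay as the last step left them, time stands still between calls to the robot, and variables do not carry over. Pictures are saved under pics/ and viewed, at most 14 in all, crops included, and the job is handed in when it is done.

Besides the shell and the picture viewer there is one more tool, called by a JSON object that holds its "method" and its "body", one argument or row to a line. arm_command: Moves the arm, as the interface text tells. Its arguments: {"type":"object","properties":{"dp":{"type":"array","items":{"type":"array","items":{"type":"number"}}},"angular":{"type":"array","items":{"type":"array","items":{"type":"number"}}},"claw":{"type":"array","items":{"type":"number"}},"force":{"type":"number"}},"required":["dp","angular","claw"]}

```bash
ls; mkdir -p pics; cat > h.py <<'E'
import numpy as np,cv2
from cell import arm
from scipy.spatial.transform import Rotation as Ro
def snap(name,fn=None,crop=None,scale=1):
    d=arm.get_image(name); np.savez('last_'+name+'.npz',**d)
    if fn:
        f=d['frame'][:,:,::-1]
        if crop: x0,y0,x1,y1=crop; f=f[y0:y1,x0:x1]
        cv2.imwrite('pics/'+fn,cv2.resize(f,None,fx=scale,fy=scale,interpolation=cv2.INTER_CUBIC))
    return d
def ld(name): return dict(np.load('last_'+name+'.npz'))
def cloud(d):
    h,w=d['z_map'].shape; u,v=np.meshgrid(np.arange(w),np.arange(h)); z=d['z_map']
    P=np.stack([u,v,np.ones_like(u)],-1)@np.linalg.inv(d['K']).T*z[...,None]
    return (P-d['t'])@d['R']   # R^T (P-t)
def at(d,u,v,z=None):
    if z is None: return cloud(d)[v,u]
    r=d['R'].T@np.linalg.inv(d['K'])@np.array([u,v,1.]); c=-d['R'].T@d['t']
    return c+r*(z-c[2])/r[2]
E
python3 - <<'E'
from h import *
print(arm.observe())
snap('top','top0.png',None,1.4); snap('side','side0.png',None,1.4)
E
```

```text
pics
{'clock': 0.0, 'joints': array([ 1.15038353,  0.43523738,  0.02495721,  1.57412727, -0.01162527,
        1.1339958 , -0.07508871]), 'dq': array([-8.69384415e-04,  3.39846001e-04, -2.23821658e-05,  2.10360384e-04,
        1.48694424e-03, -2.81202281e-04,  7.76344536e-04]), 'joint_efforts': array([-3.38226710e-05, -6.67845154e+01,  9.84591767e-01, -3.14452565e+01,
       -6.05799886e-02,  4.27386013e-02,  9.17804209e-05]), 'position': array([ 0.19510099, -0.59320973,  0.22592417]), 'ee_rot': array([-3.10046555e+00, -4.96785269e-01,  5.84514494e-04]), 'force': array([ 0.75036261,  0.25962894, -0.97441846]), 'ft_torque': array([-0.04202383, -0.01451113,  0.09311888]), 'gripper_force': 0.0, 'width': 1.0010809373132787}
```

View pics/top0.png

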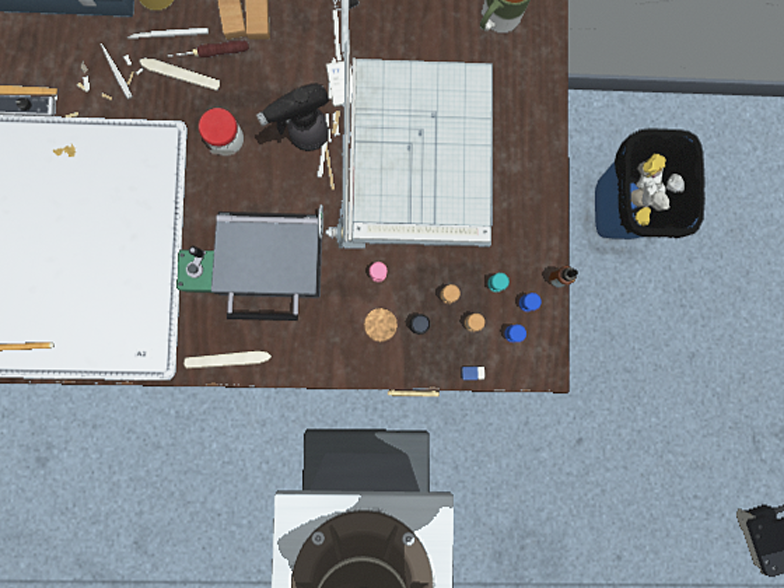

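View pics/side0.png

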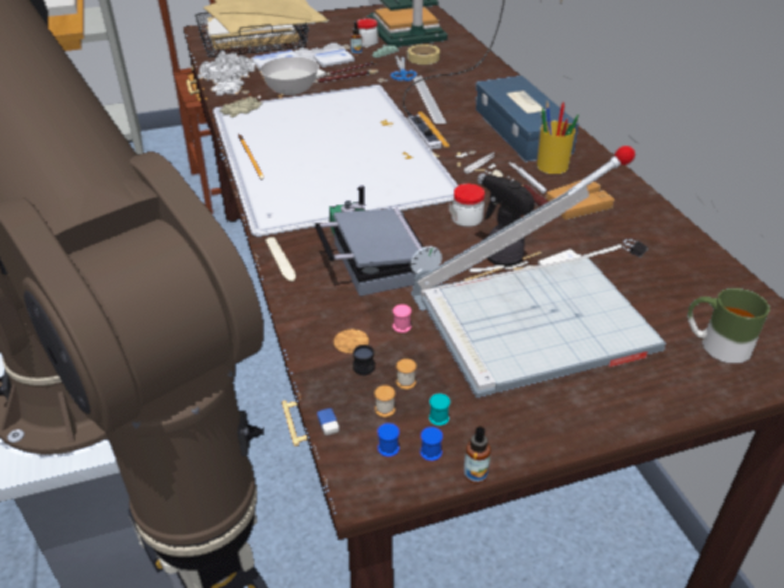

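```bash
python3 - <<'E'
from h import *
d=ld('top'); C=cloud(d)
s=1.4
for n,u,v in [('pink',378,271),('mat',380,324),('loupe',420,323),('spA',450,293),('spB',475,321),('turq',499,282),('blue1',531,301),('blue2',515,333),('eraser',473,373),('bottle',570,273),('hood',265,255),('hoodTL',218,222),('hoodTR',320,222),('hoodBL',213,291),('hoodBR',318,294),('barL',230,316),('barR',296,317),('gear',186,284),('crankhub',193,268),('crankgrip',196,252),('gbTL',180,254),('gbBR',210,290)]:
    p=C[int(v/s),int(u/s)]; print(n,p.round(3))
f=d['frame'][140:270,110:300]
cv2.imwrite('pics/c1.png',cv2.resize(f[:,:,::-1],None,fx=4,fy=4,interpolation=cv2.INTER_CUBIC))
# spool tops: cluster wood-coloured points z .03-.05
m=(C[...,2]>.034)&(C[...,2]<.046)&(d['z_map']>0)
m[:, :240]=0; m[:180]=0
n,l,st,ce=cv2.connectedComponentsWithStats(m.astype(np.uint8))
for i in range(1,n):
    if st[i,4]>20: print(ce[i].round(1),st[i],C[l==i].mean(0).round(4),d['frame'][l==i].mean(0).round())
E
```

```text
pink [ 0.547 -0.017  0.042]
mat [ 0.454 -0.022  0.001]
loupe [ 0.458 -0.093  0.03 ]
spA [ 0.51  -0.144  0.039]
spB [ 0.462 -0.189  0.041]
turq [ 0.532 -0.231  0.04 ]
blue1 [ 0.499 -0.289  0.041]
blue2 [ 0.444 -0.259  0.039]
eraser [ 0.37  -0.19   0.013]
bottle [ 0.544 -0.342  0.092]
hood [0.565 0.178 0.069]
hoodTL [0.622 0.262 0.063]
hoodTR [0.622 0.085 0.086]
hoodBL [0.502 0.261 0.077]
hoodBR [0.502 0.088 0.04 ]
barL [0.46  0.229 0.084]
barR [0.46  0.12  0.082]
gear [0.515 0.315 0.053]
crankhub [0.539 0.298 0.075]
crankgrip [0.561 0.282 0.111]
gbTL [0.566 0.327 0.053]
gbBR [0.504 0.273 0.048]
[270.  192.6] [264 187  13  12 124] [ 0.5478 -0.0166  0.0405] [230. 153. 184.]
[357.1 200.3] [351 195  13  12 122] [ 0.534  -0.2335  0.0406] [ 71. 178. 178.]
[321.9 208.7] [316 203  13  13 123] [ 0.511  -0.146   0.0405] [202. 160. 112.]
[379.9 214.7] [374 209  13  12 123] [ 0.4996 -0.2908  0.0405] [ 59. 103. 205.]
[300.5 230.3] [294 224  14  14  86] [ 0.4566 -0.0939  0.0375] [64. 67. 72.]
[339.9 229.4] [334 224  13  12 123] [ 0.4609 -0.1912  0.0404] [202. 160. 111.]
[369.5 237.5] [364 232  12  12 121] [ 0.4425 -0.265   0.0404] [ 60. 105. 209.]
[260.  387.2] [240 383  42   9 109] [ 0.0798 -0.0036  0.0399] [53. 49. 44.]
[286.7 403.3] [279 393  14  27  53] [ 0.0431 -0.0679  0.0399] [60. 55. 50.]
```

View pics/c1.png

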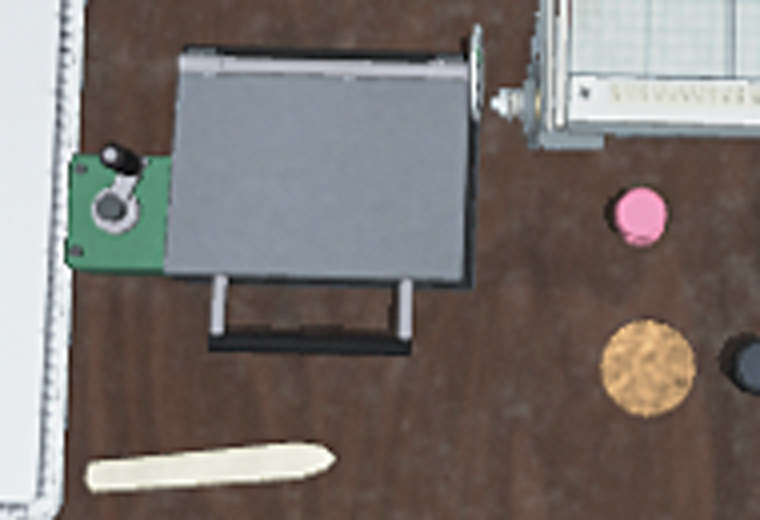

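```bash
cat >> h.py <<'E'
def plan(p,xdir):
    """target TCP p, tool down, tool x at heading xdir (rad). prints turn then shift, in units"""
    o=arm.observe(); R=Ro.from_rotvec(o['ee_rot']).as_matrix()
    x=np.array([np.cos(xdir),np.sin(xdir),0]); z=np.array([0,0,-1.]); T=np.stack([x,np.cross(z,x),z],1)
    rv=Ro.from_matrix(R.T@T).as_rotvec()/.15
    print('pos',o['position'].round(4),'turn units',rv.round(2),'shift now-frame',(R.T@(p-o['position'])/.025).round(2),'shift after turn',(T.T@(p-o['position'])/.025).round(2))
E
python3 - <<'E'
from h import *
d=ld('top'); C=cloud(d); f=d['frame'].astype(int)
X,Y,Z=C[...,0],C[...,1],C[...,2]; ok=d['z_map']>0
def rect(m,n):
    P=C[m]; r=cv2.minAreaRect(P[:,:2].astype(np.float32)); print(n,m.sum(),'c',np.round(r[0],4),'size',np.round(r[1],4),'ang',round(r[2],2),'z',P[:,2].min().round(3),P[:,2].max().round(3)); return P
reg=ok&(X>.42)&(X<.68)&(Y>.06)&(Y<.34)
g=reg&(f[...,1]>f[...,0]+20)&(f[...,1]>f[...,2]+10)&(abs(Z-.052)<.006)
rect(g,'gear')
h=reg&(f.min(-1)>90)&(X>.505)&(Y<.262)&(Y>.09)&(Z>.05)
n,l,st,_=cv2.connectedComponentsWithStats(h.astype(np.uint8)); i=1+st[1:,4].argmax(); P=rect(l==i,'hood')
A=np.c_[P[:,:2],np.ones(len(P))]; k=np.linalg.lstsq(A,P[:,2],rcond=None)[0]; print('plane',k)
b=reg&(f.max(-1)<60)&(X<.47)&(Z>.06); P=rect(b,'bar'); print(P.mean(0))
m=ok&(X>.4)&(X<.95)&(Y>0)&(Y<.35)&(Z>.1); 
# tall things map behind viewer
for xa in np.arange(.5,.95,.05):
    print(round(xa,2),[round(float(Z[ok&(X>xa)&(X<xa+.05)&(Y>ya)&(Y<ya+.05)].max(initial=0)),2) for ya in np.arange(0,.4,.05)])
E
```

```text
gear 501 c [0.5387 0.3003] size [0.0612 0.068 ] ang 89.22 z 0.046 0.057
hood 3797 c [0.5704 0.176 ] size [0.1719 0.1308] ang 89.97 z 0.055 0.082
plane [-0.12764825  0.00033284  0.14183368]
bar 246 c [0.4608 0.1768] size [0.1173 0.0119] ang 89.23 z 0.074 0.086
[0.46032653 0.17683849 0.07997187]
0.5 [0.01, 0.08, 0.08, 0.08, 0.08, 0.08, 0.08, 0.01]
0.55 [0.05, 0.07, 0.08, 0.07, 0.08, 0.12, 0.06, 0.01]
0.6 [0.08, 0.09, 0.07, 0.07, 0.07, 0.07, 0.01, 0.01]
0.65 [0.1, 0.07, 0.01, 0.01, 0.0, 0.01, 0.01, 0.02]
0.7 [0.12, 0.01, 0.01, 0.01, 0.01, 0.01, 0.01, 0.01]
0.75 [0.14, 0.16, 0.17, 0.17, 0.07, 0.07, 0.06, 0.02]
0.8 [0.16, 0.17, 0.17, 0.16, 0.07, 0.07, 0.01, 0.01]
0.85 [0.19, 0.19, 0.0, 0.01, 0.01, 0.01, 0.01, 0.01]
0.9 [0.21, 0.21, 0.01, 0.01, 0.02, 0.03, 0.03, 0.02]
```

```bash
python3 - <<'E'
from h import *
plan(np.array([.461,.177,.16]),np.radians(89.2))
E
```

```text
pos [ 0.1951 -0.5933  0.226 ] turn units [-0.01 -0.   -8.26] shift now-frame [ 19.73 -25.94   2.67] shift after turn [30.96 10.21  2.64]
```

{"method": "arm_command", "body": {
  "dp": [
    [0.95, -0.45, 0],
    [0.95, -0.45, 0],
    [0.95, -0.45, 0],
    [0.95, -0.45, 0],
    [0.95, -0.45, 0],
    [0.95, -0.45, 0],
    [0.95, -0.45, 0],
    [0.95, -0.45, 0],
    [0.95, -0.45, 0],
    [0.95, -0.45, 0]
  ],
  "angular": [
    [0, 0, 0],
    [0, 0, 0],
    [0, 0, 0],
    [0, 0, 0],
    [0, 0, 0],
    [0, 0, 0],
    [0, 0, 0],
    [0, 0, 0],
    [0, 0, 0],
    [0, 0, 0]
  ],
  "claw": [0.3, 0.3, 0.3, 0.3, 0.3, 0.3, 0.3, 0.3, 0.3, 0.3],
  "force": 20
}}

```text
clock: 1.1
position: [0.3862, -0.4117, 0.2264]
ee_rot: [-3.102, -0.497, 0.001]
force: [0.7, -0.2, 0.3]
width: 0.306
gripper_force: 0.0
```

{"method": "arm_command", "body": {
  "dp": [
    [0.95, -0.45, 0],
    [0.95, -0.45, 0],
    [0.95, -0.45, 0],
    [0.95, -0.45, 0],
    [0.95, -0.45, 0],
    [0.95, -0.45, 0],
    [0, 0, 0]
  ],
  "angular": [
    [0, 0, 0],
    [0, 0, 0],
    [0, 0, 0],
    [0, 0, 0],
    [0, 0, 0],
    [0, 0, 0],
    [0, 0, 0]
  ],
  "claw": [0.3, 0.3, 0.3, 0.3, 0.3, 0.3, 0.3]
}}

```text
clock: 1.8
position: [0.5028, -0.3, 0.2263]
ee_rot: [-3.099, -0.506, -0.002]
force: [0.6, -0.1, 0.3]
width: 0.302
gripper_force: 0.0
```

{"method": "arm_command", "body": {
  "dp": [
    [0, 0, 0],
    [0, 0, 0],
    [0, 0, 0],
    [0, 0, 0],
    [0, 0, 0],
    [0, 0, 0],
    [0, 0, 0],
    [0, 0, 0],
    [0, 0, 0],
    [0, 0, 0]
  ],
  "angular": [
    [0, 0, -0.82],
    [0, 0, -0.82],
    [0, 0, -0.82],
    [0, 0, -0.82],
    [0, 0, -0.82],
    [0, 0, -0.82],
    [0, 0, -0.82],
    [0, 0, -0.82],
    [0, 0, -0.82],
    [0, 0, -0.82]
  ],
  "claw": [0.3, 0.3, 0.3, 0.3, 0.3, 0.3, 0.3, 0.3, 0.3, 0.3]
}}

```text
clock: 2.8
position: [0.4993, -0.3045, 0.2264]
ee_rot: [-2.242, -2.2, 0.001]
force: [-1.0, -0.4, -0.0]
width: 0.303
gripper_force: 0.0
```

```bash
python3 - <<'E'
from h import *
plan(np.array([.461,.177,.16]),np.radians(89.2)); print(arm.observe()['joints'].round(2))
E
```

```text
pos [ 0.4993 -0.3045  0.2264] turn units [-0.01 -0.   -0.03] shift now-frame [19.23 -1.89  2.66] shift after turn [19.24 -1.8   2.65]
[ 0.73  0.4  -0.37  1.65  0.16  1.12  0.29]
```

{"method": "arm_command", "body": {
  "dp": [
    [0.96, -0.09, 0.13],
    [0.96, -0.09, 0.13],
    [0.96, -0.09, 0.13],
    [0.96, -0.09, 0.13],
    [0.96, -0.09, 0.13],
    [0.96, -0.09, 0.13],
    [0.96, -0.09, 0.13],
    [0.96, -0.09, 0.13],
    [0.96, -0.09, 0.13],
    [0.96, -0.09, 0.13]
  ],
  "angular": [
    [0, 0, 0],
    [0, 0, 0],
    [0, 0, 0],
    [0, 0, 0],
    [0, 0, 0],
    [0, 0, 0],
    [0, 0, 0],
    [0, 0, 0],
    [0, 0, 0],
    [0, 0, 0]
  ],
  "claw": [0.27, 0.27, 0.27, 0.27, 0.27, 0.27, 0.27, 0.27, 0.27, 0.27]
}}

```text
clock: 3.8
position: [0.4825, -0.0633, 0.1939]
ee_rot: [-2.248, -2.195, 0.001]
force: [0.5, 0.3, -0.9]
width: 0.271
gripper_force: 0.0
```

{"method": "arm_command", "body": {
  "dp": [
    [0.96, -0.09, 0.13],
    [0.96, -0.09, 0.13],
    [0.96, -0.09, 0.13],
    [0.96, -0.09, 0.13],
    [0.96, -0.09, 0.13],
    [0.96, -0.09, 0.13],
    [0.96, -0.09, 0.13],
    [0.96, -0.09, 0.13],
    [0.96, -0.09, 0.13],
    [0.6, -0.09, 0.13]
  ],
  "angular": [
    [0, 0, 0],
    [0, 0, 0],
    [0, 0, 0],
    [0, 0, 0],
    [0, 0, 0],
    [0, 0, 0],
    [0, 0, 0],
    [0, 0, 0],
    [0, 0, 0],
    [0, 0, 0]
  ],
  "claw": [0.27, 0.27, 0.27, 0.27, 0.27, 0.27, 0.27, 0.27, 0.27, 0.27]
}}

```text
clock: 4.8
position: [0.4656, 0.1691, 0.1614]
ee_rot: [-2.246, -2.196, -0.0]
force: [0.1, -0.2, -0.7]
width: 0.27
gripper_force: 0.0
```

```bash
python3 - <<'E'
from h import *
plan(np.array([.461,.177,.16]),np.radians(89.2)); print(arm.observe()['joints'].round(2))
d=snap('wrist','w1.png'); C=cloud(d)
f=d['frame'].astype(int)
X,Y,Z=C[...,0],C[...,1],C[...,2]
b=(f.max(-1)<70)&(d['z_map']>0)&(X<.475)&(X>.44)&(Z>.06)&(Z<.1)&(Y>.1)&(Y<.25)
P=C[b]; print(len(P)); r=cv2.minAreaRect(P[:,:2].astype(np.float32)); print(r,P.mean(0),P.max(0),P.min(0))
E
```

```text
pos [0.4656 0.1691 0.1614] turn units [-0.   -0.   -0.05] shift now-frame [ 0.31 -0.19  0.06] shift after turn [ 0.31 -0.19  0.06]
[-0.02  0.36 -0.56  1.93  0.23  0.92 -0.71]
1690
((0.4585341513156891, 0.18269790709018707), (0.011730286292731762, 0.10911612212657928), 0.12358609586954117) [0.45877261 0.19803024 0.07986319] [0.46436837 0.2372628  0.08343679] [0.45262083 0.12814758 0.07158945]
```

View pics/w1.png

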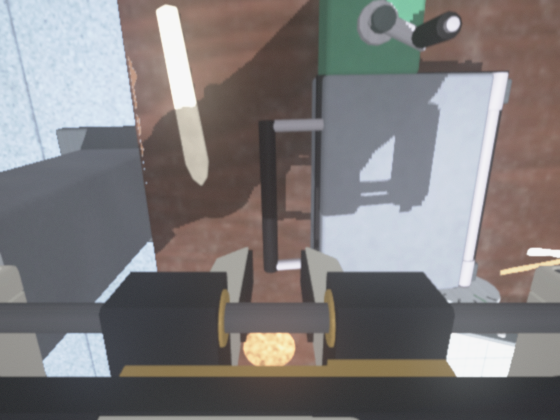

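{"method": "arm_command", "body": {
  "dp": [
    [0.3, -0.22, 0],
    [0, 0, 0.5],
    [0, 0, 0.5],
    [0, 0, 0.5],
    [0, 0, 0.5],
    [0, 0, 0.5],
    [0, 0, 0.5],
    [0, 0, 0.5],
    [0, 0, 0.5],
    [0, 0, 0.14]
  ],
  "angular": [
    [0, 0, 0],
    [0, 0, 0],
    [0, 0, 0],
    [0, 0, 0],
    [0, 0, 0],
    [0, 0, 0],
    [0, 0, 0],
    [0, 0, 0],
    [0, 0, 0],
    [0, 0, 0]
  ],
  "claw": [0.27, 0.27, 0.27, 0.27, 0.27, 0.27, 0.27, 0.27, 0.27, 0.27]
}}

```text
clock: 5.85
position: [0.4599, 0.1752, 0.0567]
ee_rot: [-2.246, -2.195, 0.003]
force: [-1.0, -1.1, 0.0]
width: 0.267
gripper_force: 0.0
```

{"method": "arm_command", "body": {
  "dp": [
    [0, 0, 0],
    [0, 0, 0],
    [0, 0, 0],
    [0, 0, 0],
    [0, 0, 0],
    [0, 0, 0]
  ],
  "angular": [
    [0, 0, 0],
    [0, 0, 0],
    [0, 0, 0],
    [0, 0, 0],
    [0, 0, 0],
    [0, 0, 0]
  ],
  "claw": [0.27, 0.0, 0.0, 0.0, 0.0, 0.0],
  "force": 15
}}

```text
clock: 6.45
position: [0.4601, 0.1757, 0.0584]
ee_rot: [-2.246, -2.196, 0.0]
force: [-5.0, 2.1, 2.8]
width: 0.121
gripper_force: 15.0
```

```bash
python3 - <<'E'
import numpy as np
t=np.radians(np.r_[7.5:110.1:5.125]); print(len(t)-1)
y=6.8*(1-np.cos(t)); z=-6.8*np.sin(t)
yr=np.diff(np.round(y-y[0],2)); zr=np.diff(np.round(z-z[0],2))
print([[0,round(a,2),round(b,2)] for a,b in zip(yr,zr)])
E
```

```text
20
[[0, np.float64(0.11), np.float64(-0.6)], [0, np.float64(0.16), np.float64(-0.59)], [0, np.float64(0.21), np.float64(-0.57)], [0, np.float64(0.26), np.float64(-0.54)], [0, np.float64(0.31), np.float64(-0.53)], [0, np.float64(0.35), np.float64(-0.49)], [0, np.float64(0.4), np.float64(-0.46)], [0, np.float64(0.44), np.float64(-0.43)], [0, np.float64(0.47), np.float64(-0.38)], [0, np.float64(0.5), np.float64(-0.34)], [0, np.float64(0.54), np.float64(-0.29)], [0, np.float64(0.55), np.float64(-0.24)], [0, np.float64(0.58), np.float64(-0.19)], [0, np.float64(0.59), np.float64(-0.14)], [0, np.float64(0.61), np.float64(-0.09)], [0, np.float64(0.6), np.float64(-0.03)], [0, np.float64(0.61), np.float64(0.02)], [0, np.float64(0.6), np.float64(0.08)], [0, np.float64(0.6), np.float64(0.13)], [0, np.float64(0.58), np.float64(0.18)]]
```

{"method": "arm_command", "body": {
  "dp": [
    [0, 0.11, -0.6],
    [0, 0.16, -0.59],
    [0, 0.21, -0.57],
    [0, 0.26, -0.54],
    [0, 0.31, -0.53],
    [0, 0.35, -0.49],
    [0, 0.4, -0.46],
    [0, 0.44, -0.43],
    [0, 0.47, -0.38],
    [0, 0.5, -0.34]
  ],
  "angular": [
    [0, 0, 0],
    [0, 0, 0],
    [0, 0, 0],
    [0, 0, 0],
    [0, 0, 0],
    [0, 0, 0],
    [0, 0, 0],
    [0, 0, 0],
    [0, 0, 0],
    [0, 0, 0]
  ],
  "claw": [0, 0, 0, 0, 0, 0, 0, 0, 0, 0],
  "force": 25
}}

```text
clock: 7.45
position: [0.5354, 0.1755, 0.1829]
ee_rot: [-2.239, -2.196, 0.01]
force: [-25.4, 0.6, 26.3]
width: 0.122
gripper_force: 25.0
```

```bash
python3 - <<'E'
from h import *
o=arm.observe(); print({k:np.round(v,3) for k,v in o.items()})
E
```

```text
{'clock': np.float64(7.45), 'joints': array([-0.021,  0.439, -0.537,  1.741,  0.251,  1.038, -0.665]), 'dq': array([ 0.02 ,  0.087,  0.032, -0.399,  0.009,  0.264,  0.133]), 'joint_efforts': array([  4.684, -47.972,   0.622, -31.139,   4.716,  -7.848,  -0.378]), 'position': array([0.535, 0.175, 0.183]), 'ee_rot': array([-2.239, -2.196,  0.01 ]), 'force': array([-25.393,   0.637,  26.296]), 'ft_torque': array([0.158, 5.337, 0.051]), 'gripper_force': np.float64(25.014), 'width': np.float64(0.122)}
```

{"method": "arm_command", "body": {
  "dp": [
    [0, 0, 0],
    [0, 0, 0]
  ],
  "angular": [
    [0, 0, 0],
    [0, 0, 0]
  ],
  "claw": [0, 0]
}}

```text
clock: 7.65
position: [0.539, 0.1756, 0.1846]
ee_rot: [-2.244, -2.197, 0.0]
force: [-19.3, -1.1, 34.2]
width: 0.117
gripper_force: 25.0
```

```bash
python3 - <<'E'
from h import *
o=arm.observe(); print({k:np.round(v,3) for k,v in o.items() if k in('force','ft_torque','position')})
d=snap('side','s2.png',(170,80,350,230),4)
E
```

```text
{'position': array([0.539, 0.176, 0.185]), 'force': array([-19.289,  -1.075,  34.195]), 'ft_torque': array([-0.269,  4.253,  0.127])}
```

View pics/s2.png

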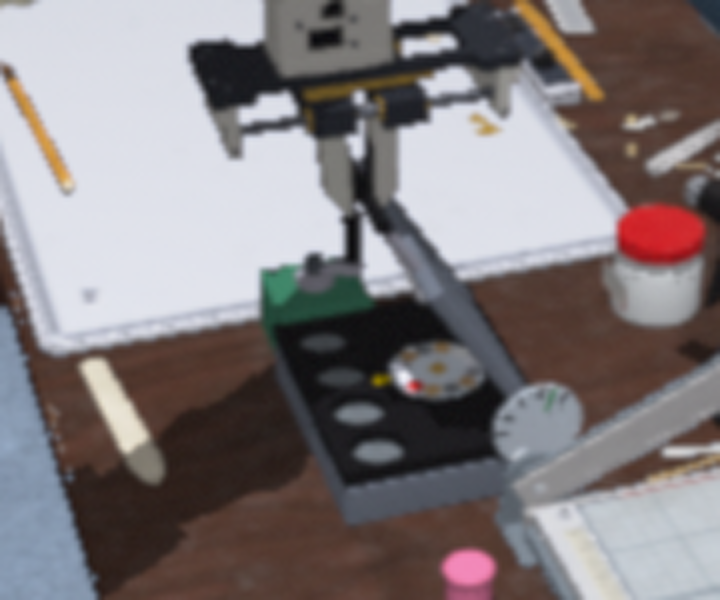

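{"method": "arm_command", "body": {
  "dp": [
    [0, -0.1, -0.17],
    [0, 0, 0]
  ],
  "angular": [
    [0, 0, 0],
    [0, 0, 0]
  ],
  "claw": [0, 0]
}}

```text
clock: 7.9
position: [0.5393, 0.1751, 0.1859]
ee_rot: [2.246, 2.197, 0.006]
force: [3.4, 6.3, -5.7]
width: 0.121
gripper_force: 25.0
```

```bash
python3 - <<'E'
from h import *
d=ld('side'); C=cloud(d)
# bar / hood plane
f=d['frame'].astype(int); X,Y,Z=C[...,0],C[...,1],C[...,2]
for u,v in [(290,160),(287,150),(280,142),(275,140),(302,185),(266,134)]: print((u,v),C[v,u].round(3))
for u,v in [(500,385),(520,395),(440,290),(470,330),(395,225),(375,215),(420,255),(545,425)]:
    print((u,v),C[80+v//4,170+u//4].round(3))
E
```

```text
(290, 160) [0.617 0.167 0.087]
(287, 150) [ 0.669  0.344 -0.   ]
(280, 142) [0.657 0.374 0.013]
(275, 140) [0.584 0.19  0.141]
(302, 185) [0.621 0.083 0.062]
(266, 134) [0.54  0.123 0.206]
(500, 385) [0.604 0.091 0.089]
(520, 395) [0.617 0.087 0.082]
(440, 290) [0.566 0.093 0.167]
(470, 330) [0.583 0.093 0.134]
(395, 225) [0.561 0.176 0.166]
(375, 215) [0.535 0.131 0.205]
(420, 255) [0.568 0.139 0.166]
(545, 425) [0.632 0.084 0.056]
```

```bash
python3 - <<'E'
import numpy as np
t=np.radians(np.linspace(58.3,110,11))
y=-6.82*np.cos(t); z=-6.82*np.sin(t)
yr=np.diff(np.round(y-y[0],2)); zr=np.diff(np.round(z-z[0],2))
print([[0,float(round(a,2)),float(round(b,2))] for a,b in zip(yr,zr)])
E
```

```text
[[0, 0.54, -0.3], [0, 0.56, -0.25], [0, 0.58, -0.2], [0, 0.6, -0.14], [0, 0.61, -0.09], [0, 0.61, -0.04], [0, 0.62, 0.02], [0, 0.61, 0.08], [0, 0.6, 0.13], [0, 0.59, 0.18]]
```

{"method": "arm_command", "body": {
  "dp": [
    [0, 0.54, -0.3],
    [0, 0.56, -0.25],
    [0, 0.58, -0.2],
    [0, 0.6, -0.14],
    [0, 0.61, -0.09]
  ],
  "angular": [
    [0, 0, 0],
    [0, 0, 0],
    [0, 0, 0],
    [0, 0, 0],
    [0, 0, 0]
  ],
  "claw": [0, 0, 0, 0, 0]
}}

```text
clock: 8.4
position: [0.6103, 0.1742, 0.2111]
ee_rot: [-2.243, -2.196, -0.002]
force: [-4.6, 5.1, 3.9]
width: 0.121
gripper_force: 25.0
```

{"method": "arm_command", "body": {
  "dp": [
    [0, 0.61, -0.04],
    [0, 0.62, 0.02],
    [0, 0.61, 0.08],
    [0, 0.6, 0.13],
    [0, 0.59, 0.18],
    [0, 0, 0],
    [0, 0, 0]
  ],
  "angular": [
    [0, 0, 0],
    [0, 0, 0],
    [0, 0, 0],
    [0, 0, 0],
    [0, 0, 0],
    [0, 0, 0],
    [0, 0, 0]
  ],
  "claw": [0, 0, 0, 0, 0, 0, 0]
}}

```text
clock: 9.1
position: [0.6876, 0.1724, 0.2011]
ee_rot: [-2.245, -2.196, -0.006]
force: [2.6, 6.2, -0.2]
width: 0.121
gripper_force: 25.1
```

```bash
python3 - <<'E'
from h import *
d=snap('side','s3.png',(200,60,350,220),5)
E
```

```text
(no output)
```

View pics/s3.png

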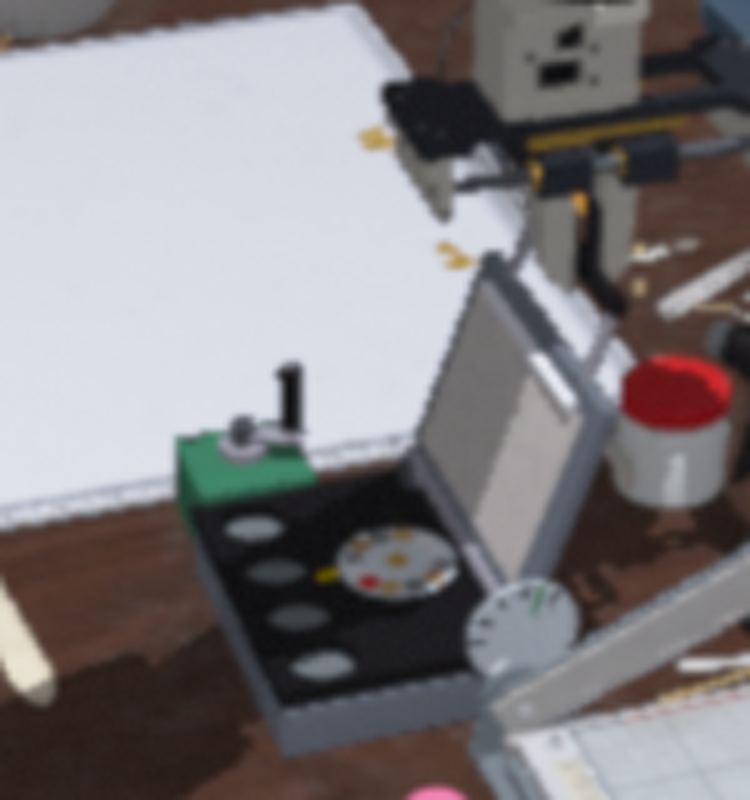

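```bash
python3 - <<'E'
from h import *
d=ld('side'); C=cloud(d)
poly=(np.array([[450,420],[490,305],[570,410],[530,550]])/5+[200,60]).astype(np.int32)
m=np.zeros(d['z_map'].shape,np.uint8); cv2.fillPoly(m,[poly],1); m[d['z_map']==0]=0
P=C[m>0]; c=np.median(P,0); P=P[abs((P-c)@np.linalg.svd(P-c,full_matrices=0)[2][2])<.006]; c=P.mean(0); n=np.linalg.svd(P-c)[2][2]; print(len(P),c,n, 'lean from horizontal',np.degrees(np.arctan2(abs(n[0]),abs(n[2]))))
E
```

```text
642 [0.64925694 0.1643526  0.12915552] [-0.9436339   0.00606255  0.3309355 ] lean from horizontal 70.67406427990014
```

{"method": "arm_command", "body": {
  "dp": [
    [0, 0, 0],
    [0, 0, 0],
    [0, 0, 0],
    [0, 0, -0.3],
    [0, 0, -0.6],
    [0, 0, -0.9],
    [0, 0, -0.9],
    [0, -0.3, 0]
  ],
  "angular": [
    [0, 0, 0],
    [0, 0, 0],
    [0, 0, 0],
    [0, 0, 0],
    [0, 0, 0],
    [0, 0, 0],
    [0, 0, 0],
    [0, 0, 0]
  ],
  "claw": [0.3, 0.3, 0.3, 0.3, 0.3, 0.3, 0.5, 0.5]
}}

```text
clock: 9.95
position: [0.6808, 0.1712, 0.2735]
ee_rot: [2.246, 2.193, 0.01]
force: [0.8, 0.4, 0.6]
width: 0.425
gripper_force: 0.0
```

{"method": "arm_command", "body": {
  "dp": [
    [-0.9, -0.5, 0],
    [-0.9, -0.5, 0],
    [-0.9, -0.5, 0],
    [-0.9, -0.5, 0],
    [-0.9, -0.5, 0],
    [-0.9, -0.5, 0],
    [-0.9, -0.5, 0],
    [-0.9, -0.5, 0],
    [-0.9, -0.5, 0.3],
    [-0.9, -0.5, 0.5]
  ],
  "angular": [
    [0, 0, 0],
    [0, 0, 0],
    [0, 0, 0],
    [0, 0, 0],
    [0, 0, 0],
    [0, 0, 0],
    [0, 0, 0],
    [0, 0, 0],
    [0, 0, 0],
    [0, 0, 0]
  ],
  "claw": [0.5, 0.5, 0.5, 0.5, 0.5, 0.5, 0.5, 0.5, 0.5, 0.5]
}}

```text
clock: 10.95
position: [0.5483, -0.0523, 0.2495]
ee_rot: [2.246, 2.194, 0.002]
force: [0.7, -0.6, -0.3]
width: 0.502
gripper_force: 0.0
```

{"method": "arm_command", "body": {
  "dp": [
    [-0.9, -0.5, 0.7],
    [-0.9, -0.5, 0.7],
    [-0.9, -0.5, 0.7],
    [-0.9, -0.3, 0.7],
    [0, 0, 0.3],
    [0, 0, 0]
  ],
  "angular": [
    [0, 0, 0],
    [0, 0, 0],
    [0, 0, 0],
    [0, 0, 0],
    [0, 0, 0],
    [0, 0, 0]
  ],
  "claw": [0.5, 0.5, 0.5, 0.5, 0.5, 0.5]
}}

```text
clock: 11.55
position: [0.5007, -0.1406, 0.1704]
ee_rot: [-2.247, -2.193, 0.001]
force: [0.4, -0.0, -0.2]
width: 0.497
gripper_force: 0.0
```

```bash
python3 - <<'E'
from h import *
plan(np.array([.511,-.146,.10]),np.radians(89.2)); print(arm.observe()['joints'].round(2))
d=snap('wrist','w2.png'); t=snap('top','t2.png',(110,130,300,280),4)
C=cloud(t)
m=(C[...,2]>.034)&(C[...,2]<.046)&(t['z_map']>0)
m[:, :240]=0; m[:180]=0; m[:,395:]=0;m[260:]=0
n,l,st,ce=cv2.connectedComponentsWithStats(m.astype(np.uint8))
for i in range(1,n):
    if st[i,4]>20: print(st[i],C[l==i].mean(0).round(4),t['frame'][l==i].mean(0).round())
E
```

```text
pos [ 0.5007 -0.1406  0.1704] turn units [-0.01 -0.   -0.07] shift now-frame [-0.21  0.42  2.82] shift after turn [-0.21  0.41  2.82]
[ 0.53  0.37 -0.46  1.87  0.2   0.95 -0.05]
[264 187  13  12 125] [ 0.5479 -0.0166  0.0402] [139.  89. 106.]
[294 224  14  14  88] [ 0.4563 -0.0933  0.0372] [42. 43. 46.]
```

View pics/w2.png

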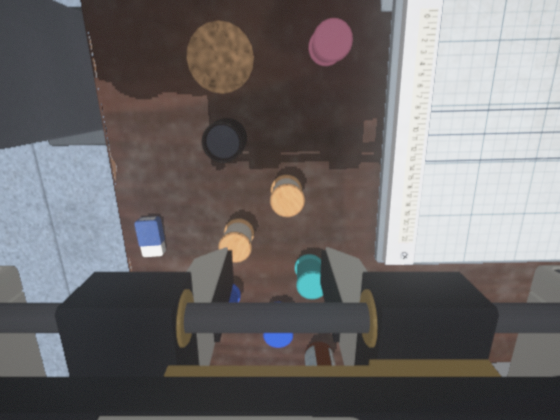

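View pics/t2.png

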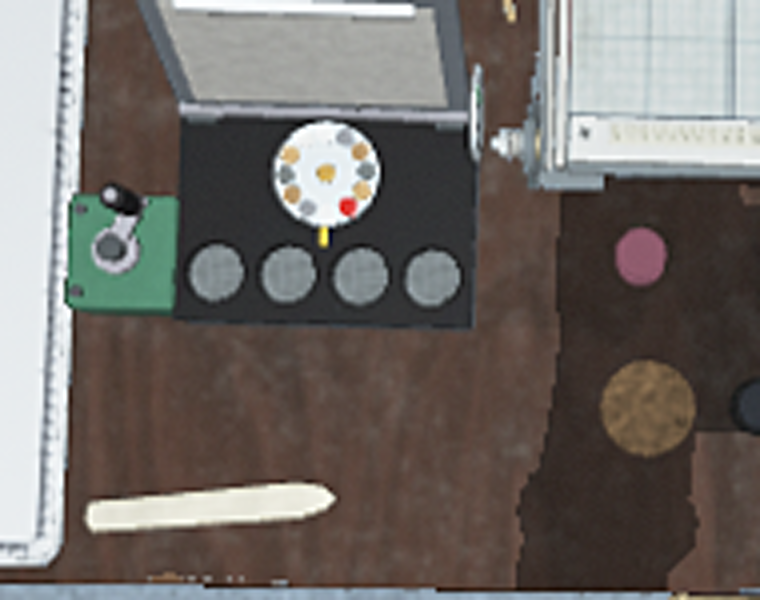

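{"method": "arm_command", "body": {
  "dp": [
    [-0.21, 0.41, 0.4],
    [0, 0, 0.7],
    [0, 0, 0.7],
    [0, 0, 0.7],
    [0, 0, 0.7],
    [0, 0, 0.7],
    [0, 0, 0.7],
    [0, 0, 0.7],
    [0, 0, 0.5],
    [0, 0, 0.3]
  ],
  "angular": [
    [0, 0, 0],
    [0, 0, 0],
    [0, 0, 0],
    [0, 0, 0],
    [0, 0, 0],
    [0, 0, 0],
    [0, 0, 0],
    [0, 0, 0],
    [0, 0, 0],
    [0, 0, 0]
  ],
  "claw": [0.5, 0.5, 0.5, 0.5, 0.5, 0.5, 0.5, 0.5, 0.5, 0.5]
}}

```text
clock: 12.65
position: [0.5121, -0.1456, 0.0174]
ee_rot: [-2.246, -2.196, 0.0]
force: [-0.0, -0.0, -0.2]
width: 0.501
gripper_force: 0.0
```

{"method": "arm_command", "body": {
  "dp": [
    [0, 0, 0],
    [0, 0, 0],
    [0, 0, 0],
    [0, 0, 0],
    [0, 0, 0],
    [0, 0, 0]
  ],
  "angular": [
    [0, 0, 0],
    [0, 0, 0],
    [0, 0, 0],
    [0, 0, 0],
    [0, 0, 0],
    [0, 0, 0]
  ],
  "claw": [0.5, 0, 0, 0, 0, 0],
  "force": 10
}}

```text
clock: 13.25
position: [0.5121, -0.1461, 0.019]
ee_rot: [2.246, 2.195, 0.001]
force: [0.1, -0.5, 3.2]
width: 0.307
gripper_force: 10.0
```

```bash
python3 - <<'E'
from h import *
d=ld('top'); c=[at(d,110+(u+.5)/4-.5,130+(v+.5)/4-.5,.04) for u,v in [(216,273),(288,274),(360,276),(432,278)]]
print(np.round(c,4))
f=d['frame'].astype(int);C=cloud(d);X,Y,Z=C[...,0],C[...,1],C[...,2]
m=(X>.48)&(X<.56)&(Y>.08)&(Y<.265)&(f.min(-1)>75)&(Z>.02)&(Z<.045)
n,l,st,ce=cv2.connectedComponentsWithStats(m.astype(np.uint8))
for i in range(1,n):
    if st[i,4]>30: print(st[i],ce[i],C[l==i].mean(0).round(4),at(d,*ce[i],.033).round(4))
E
```

```text
[[0.5283 0.2431 0.04  ]
 [0.5288 0.1994 0.04  ]
 [0.5287 0.1555 0.04  ]
 [0.5285 0.1116 0.04  ]]
[157 191  14  14 147] [163.60544218 197.70748299] [0.5294 0.2445 0.034 ] [0.5295 0.2448 0.033 ]
[175 192  14  14 146] [181.65068493 198.15753425] [0.5294 0.2005 0.0337] [0.5294 0.2007 0.033 ]
[193 192  14  14 150] [199.78       198.59333333] [0.5293 0.156  0.0342] [0.5295 0.1562 0.033 ]
[211 193  14  14 143] [217.6013986  199.05594406] [0.5293 0.1123 0.0338] [0.5294 0.1124 0.033 ]
```

{"method": "arm_command", "body": {
  "dp": [
    [0, 0, -0.4],
    [0, 0, -0.8],
    [0, 0, -0.8],
    [0, 0, -0.8],
    [0, 0, -0.8],
    [0, 0, -0.8],
    [0.5, 0, 0],
    [0.9, 0.1, 0],
    [0.9, 0.1, 0],
    [0.9, 0.1, 0]
  ],
  "angular": [
    [0, 0, 0],
    [0, 0, 0],
    [0, 0, 0],
    [0, 0, 0],
    [0, 0, 0],
    [0, 0, 0],
    [0, 0, 0],
    [0, 0, 0],
    [0, 0, 0],
    [0, 0, 0]
  ],
  "claw": [0, 0, 0, 0, 0, 0, 0, 0, 0, 0]
}}

```text
clock: 14.25
position: [0.5205, -0.0647, 0.1282]
ee_rot: [-2.246, -2.195, 0.0]
force: [-0.2, 0.4, -1.0]
width: 0.311
gripper_force: 10.0
```

{"method": "arm_command", "body": {
  "dp": [
    [0.9, 0.1, 0],
    [0.9, 0.1, 0],
    [0.9, 0, 0],
    [0.9, 0, 0],
    [0.9, 0, 0],
    [0.9, 0, 0],
    [0.9, 0, 0],
    [0.8, 0, 0],
    [0, 0, 0],
    [0, 0, 0]
  ],
  "angular": [
    [0, 0, 0],
    [0, 0, 0],
    [0, 0, 0],
    [0, 0, 0],
    [0, 0, 0],
    [0, 0, 0],
    [0, 0, 0],
    [0, 0, 0],
    [0, 0, 0],
    [0, 0, 0]
  ],
  "claw": [0, 0, 0, 0, 0, 0, 0, 0, 0, 0]
}}

```text
clock: 15.25
position: [0.5294, 0.1115, 0.128]
ee_rot: [-2.245, -2.197, 0.001]
force: [0.4, -0.1, -0.6]
width: 0.312
gripper_force: 10.0
```

```bash
python3 - <<'E'
from h import *
plan(np.array([.529,.112,.10]),np.radians(89.2))
d=snap('wrist','w3.png',None,1.4)
f=d['frame'].astype(int);C=cloud(d);X,Y,Z=C[...,0],C[...,1],C[...,2]
m=(X>.48)&(X<.56)&(Y>.08)&(Y<.265)&(f.min(-1)>60)&(Z>.02)&(Z<.04)
n,l,st,ce=cv2.connectedComponentsWithStats(m.astype(np.uint8))
for i in range(1,n):
    if st[i,4]>100:
        P=C[l==i]; print(st[i],P.mean(0).round(4),P.min(0).round(4),P.max(0).round(4))
E
```

```text
pos [0.5294 0.1115 0.128 ] turn units [-0.01  0.   -0.05] shift now-frame [ 0.02 -0.02  1.12] shift after turn [ 0.02 -0.02  1.12]
[ 245    0   54   47 2108] [0.527  0.2434 0.0336] [0.5097 0.2278 0.031 ] [0.5447 0.2563 0.04  ]
[ 248   63   51   53 2099] [0.5272 0.2004 0.0336] [0.5097 0.1827 0.0311] [0.5447 0.2176 0.0399]
[ 251  130   48   46 1736] [0.5272 0.1555 0.0336] [0.5098 0.1387 0.0316] [0.5447 0.1721 0.0398]
[ 253  190   46   39 1359] [0.5273 0.1109 0.0336] [0.5098 0.0958 0.0314] [0.5447 0.1267 0.0397]
```

View pics/w3.png

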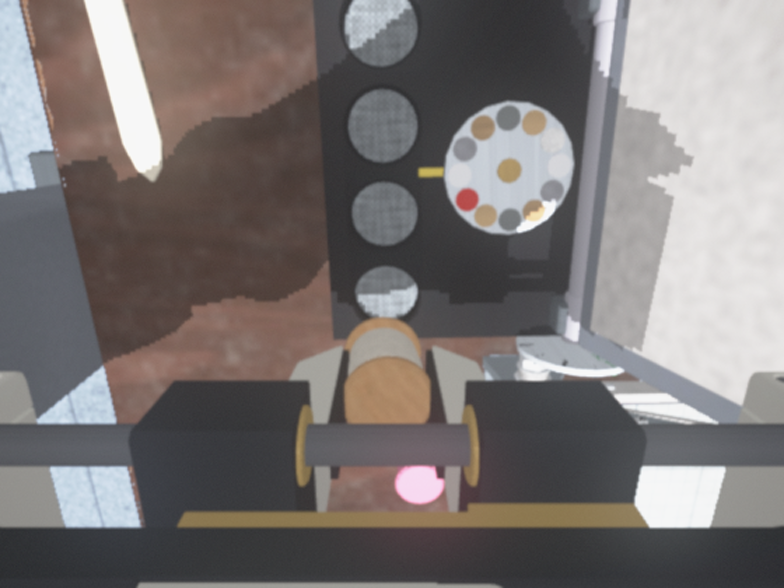

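{"method": "arm_command", "body": {
  "dp": [
    [0.02, -0.06, 0.4],
    [0, 0, 0.5],
    [0, 0, 0.5],
    [0, 0, 0.5],
    [0, 0, 0.4],
    [0, 0, 0.2],
    [0, 0, 0.2],
    [0, 0, 0]
  ],
  "angular": [
    [0, 0, 0],
    [0, 0, 0],
    [0, 0, 0],
    [0, 0, 0],
    [0, 0, 0],
    [0, 0, 0],
    [0, 0, 0],
    [0, 0, 0]
  ],
  "claw": [0, 0, 0, 0, 0, 0, 0, 0]
}}

```text
clock: 16.1
position: [0.5284, 0.1117, 0.0604]
ee_rot: [-2.247, -2.196, 0.001]
force: [0.2, -0.1, -0.2]
width: 0.311
gripper_force: 10.0
```

{"method": "arm_command", "body": {
  "dp": [
    [0, 0, 0.1],
    [0, 0, 0.1],
    [0, 0, 0.1],
    [0, 0, 0]
  ],
  "angular": [
    [0, 0, 0],
    [0, 0, 0],
    [0, 0, 0],
    [0, 0, 0]
  ],
  "claw": [0, 0, 0, 0]
}}

```text
clock: 16.5
position: [0.5285, 0.1116, 0.0533]
ee_rot: [-2.247, -2.196, 0.0]
force: [0.5, 0.5, -0.1]
width: 0.309
gripper_force: 10.0
```

{"method": "arm_command", "body": {
  "dp": [
    [0, 0, 0.05],
    [0, 0, 0.04],
    [0, 0, 0]
  ],
  "angular": [
    [0, 0, 0],
    [0, 0, 0],
    [0, 0, 0]
  ],
  "claw": [0, 0, 0]
}}

```text
clock: 16.8
position: [0.5288, 0.1121, 0.0518]
ee_rot: [2.246, 2.196, 0.001]
force: [-2.8, 0.4, 6.7]
width: 0.309
gripper_force: 10.0
```

{"method": "arm_command", "body": {
  "dp": [
    [0, 0, 0],
    [0, 0, 0],
    [0, 0, 0],
    [0, 0, -0.3],
    [0, 0, -0.6],
    [0, 0, -0.8],
    [0, 0, -0.8],
    [0, 0, -0.5],
    [-0.5, 0, 0],
    [-0.8, 0, 0]
  ],
  "angular": [
    [0, 0, 0],
    [0, 0, 0],
    [0, 0, 0],
    [0, 0, 0],
    [0, 0, 0],
    [0, 0, 0],
    [0, 0, 0],
    [0, 0, 0],
    [0, 0, 0],
    [0, 0, 0]
  ],
  "claw": [0.5, 0.5, 0.5, 0.5, 0.5, 0.5, 0.5, 0.5, 0.5, 0.5]
}}

```text
clock: 17.8
position: [0.5278, 0.0792, 0.1262]
ee_rot: [2.245, 2.198, 0.001]
force: [0.6, -0.6, -0.2]
width: 0.497
gripper_force: 0.0
```

```bash
python3 - <<'E'
from h import *
plan(np.array([.461,-.1905,.10]),np.radians(89.2))
t=snap('top'); C=cloud(t); d=snap('wrist'); D=cloud(d)
for n,c in(('top',C),('wrist',D)):
    m=(abs(c[...,0]-.5275)<.014)&(abs(c[...,1]-.112)<.014)&(c[...,2]>.06); P=c[m]
    if len(P): print(n,len(P),P.mean(0).round(4),np.percentile(P[:,2],[5,50,95]).round(4))
f=t['frame'].astype(int)
m=(C[...,2]>.03)&(C[...,2]<.046)&(f[...,0]>f[...,2]+30)&(C[...,1]<0)&(C[...,1]>-.35)&(C[...,0]>.36)&(C[...,0]<.6); P=C[m]; print('wood',len(P),P.mean(0) if len(P) else 0)
E
```

```text
pos [0.5278 0.0792 0.1262] turn units [ 0.   -0.   -0.05] shift now-frame [-10.84  -2.44   1.04] shift after turn [-10.83  -2.52   1.05]
top 383 [0.5275 0.1119 0.5428] [0.534  0.5415 0.5542]
wrist 10644 [0.5273 0.1024 0.1991] [0.0727 0.225  0.2334]
wood 256 [ 0.5060796  -0.11284236  0.04007227]
```

{"method": "arm_command", "body": {
  "dp": [
    [-0.9, -0.2, 0],
    [-0.9, -0.2, 0],
    [-0.9, -0.2, 0],
    [-0.9, -0.2, 0],
    [-0.9, -0.2, 0],
    [-0.9, -0.2, 0],
    [-0.9, -0.2, 0],
    [-0.9, -0.2, 0],
    [-0.9, -0.2, 0],
    [-0.9, -0.2, 0]
  ],
  "angular": [
    [0, 0, 0],
    [0, 0, 0],
    [0, 0, 0],
    [0, 0, 0],
    [0, 0, 0],
    [0, 0, 0],
    [0, 0, 0],
    [0, 0, 0],
    [0, 0, 0],
    [0, 0, 0]
  ],
  "claw": [0.5, 0.5, 0.5, 0.5, 0.5, 0.5, 0.5, 0.5, 0.5, 0.5]
}}

```text
clock: 18.9
position: [0.4718, -0.1456, 0.1255]
ee_rot: [-2.247, -2.195, 0.001]
force: [-0.4, -0.7, 0.6]
width: 0.501
gripper_force: 0.0
```

{"method": "arm_command", "body": {
  "dp": [
    [-0.9, -0.2, 0],
    [-0.9, -0.25, 0],
    [0, 0, 0],
    [0, 0, 0]
  ],
  "angular": [
    [0, 0, 0],
    [0, 0, 0],
    [0, 0, 0],
    [0, 0, 0]
  ],
  "claw": [0.5, 0.5, 0.5, 0.5]
}}

```text
clock: 19.3
position: [0.4598, -0.1896, 0.1256]
ee_rot: [-2.248, -2.193, 0.001]
force: [0.8, -0.5, -0.3]
width: 0.5
gripper_force: 0.0
```

```bash
python3 - <<'E'
from h import *
plan(np.array([.461,-.1908,.018]),np.radians(89.2))
E
```

```text
pos [ 0.4598 -0.1896  0.1256] turn units [-0.01 -0.   -0.07] shift now-frame [-0.05  0.05  4.3 ] shift after turn [-0.05  0.05  4.3 ]
```

{"method": "arm_command", "body": {
  "dp": [
    [-0.05, 0.05, 0.4],
    [0, 0, 0.6],
    [0, 0, 0.6],
    [0, 0, 0.6],
    [0, 0, 0.6],
    [0, 0, 0.6],
    [0, 0, 0.5],
    [0, 0, 0.4],
    [0, 0, 0],
    [0, 0, 0]
  ],
  "angular": [
    [0, 0, 0],
    [0, 0, 0],
    [0, 0, 0],
    [0, 0, 0],
    [0, 0, 0],
    [0, 0, 0],
    [0, 0, 0],
    [0, 0, 0],
    [0, 0, 0],
    [0, 0, 0]
  ],
  "claw": [0.5, 0.5, 0.5, 0.5, 0.5, 0.5, 0.5, 0.5, 0.5, 0]
}}

```text
clock: 20.3
position: [0.4618, -0.1904, 0.0187]
ee_rot: [-2.246, -2.196, -0.0]
force: [1.0, 0.2, -0.2]
width: 0.452
gripper_force: 0.0
```

{"method": "arm_command", "body": {
  "dp": [
    [0, 0, 0],
    [0, 0, 0],
    [0, 0, 0],
    [0, 0, 0],
    [0, 0, -0.4],
    [0, 0, -0.8],
    [0, 0, -0.8],
    [0, 0, -0.8],
    [0, 0, -0.8],
    [0, 0, -0.8]
  ],
  "angular": [
    [0, 0, 0],
    [0, 0, 0],
    [0, 0, 0],
    [0, 0, 0],
    [0, 0, 0],
    [0, 0, 0],
    [0, 0, 0],
    [0, 0, 0],
    [0, 0, 0],
    [0, 0, 0]
  ],
  "claw": [0, 0, 0, 0, 0, 0, 0, 0, 0, 0]
}}

```text
clock: 21.3
position: [0.4615, -0.1905, 0.1303]
ee_rot: [2.247, 2.196, 0.0]
force: [0.6, -0.7, -0.8]
width: 0.301
gripper_force: 10.0
```

{"method": "arm_command", "body": {
  "dp": [
    [0.5, 0.2, 0],
    [0.9, 0.2, 0],
    [0.9, 0.2, 0],
    [0.9, 0.2, 0],
    [0.9, 0.2, 0],
    [0.9, 0.2, 0],
    [0.9, 0.2, 0],
    [0.9, 0.2, 0],
    [0.9, 0.2, 0],
    [0.9, 0.2, 0]
  ],
  "angular": [
    [0, 0, 0],
    [0, 0, 0],
    [0, 0, 0],
    [0, 0, 0],
    [0, 0, 0],
    [0, 0, 0],
    [0, 0, 0],
    [0, 0, 0],
    [0, 0, 0],
    [0, 0, 0]
  ],
  "claw": [0, 0, 0, 0, 0, 0, 0, 0, 0, 0]
}}

```text
clock: 22.3
position: [0.5163, 0.025, 0.1284]
ee_rot: [-2.246, -2.196, 0.001]
force: [0.3, -0.4, -0.3]
width: 0.299
gripper_force: 10.0
```

{"method": "arm_command", "body": {
  "dp": [
    [0.9, 0.2, 0],
    [0.9, 0.2, 0],
    [0.9, 0, 0],
    [0.9, 0, 0],
    [0.9, 0, 0],
    [0.9, 0, 0],
    [0.9, 0, 0],
    [0.7, 0, 0],
    [0, 0, 0],
    [0, 0, 0]
  ],
  "angular": [
    [0, 0, 0],
    [0, 0, 0],
    [0, 0, 0],
    [0, 0, 0],
    [0, 0, 0],
    [0, 0, 0],
    [0, 0, 0],
    [0, 0, 0],
    [0, 0, 0],
    [0, 0, 0]
  ],
  "claw": [0, 0, 0, 0, 0, 0, 0, 0, 0, 0]
}}

```text
clock: 23.3
position: [0.53, 0.1981, 0.1283]
ee_rot: [-2.245, -2.197, 0.002]
force: [0.3, 0.0, -0.4]
width: 0.297
gripper_force: 10.0
```

```bash
python3 - <<'E'
from h import *
plan(np.array([.528,.2002,.052]),np.radians(89.2))
E
```

```text
pos [0.53   0.1981 0.1283] turn units [-0.01  0.   -0.05] shift now-frame [ 0.08 -0.08  3.05] shift after turn [ 0.08 -0.08  3.05]
```

```bash
python3 - <<'E'
from h import *
d=snap('wrist','w4.png',(160,200,400,330),3)
D=cloud(d); f=d['frame'].astype(int)
m=(f[...,0]>f[...,2]+35)&(D[...,2]>.1)&(D[...,2]<.16)&(abs(D[...,0]-.53)<.03)&(abs(D[...,1]-.2)<.03)
P=D[m]; print(len(P),P.mean(0),P.min(0),P.max(0)); Q=P[P[:,2]>np.percentile(P[:,2],60)-.003]
print(len(Q),cv2.minEnclosingCircle(Q[:,:2].astype(np.float32)),Q[:,2].mean())
E
```

```text
2805 [0.52870443 0.20259686 0.14453759] [0.51219913 0.18867649 0.1113289 ] [0.55956565 0.21398035 0.15184285]
2399 ((0.5374902486801147, 0.19879165291786194), 0.024041781201958656) 0.14949249679664192
```

View pics/w4.png

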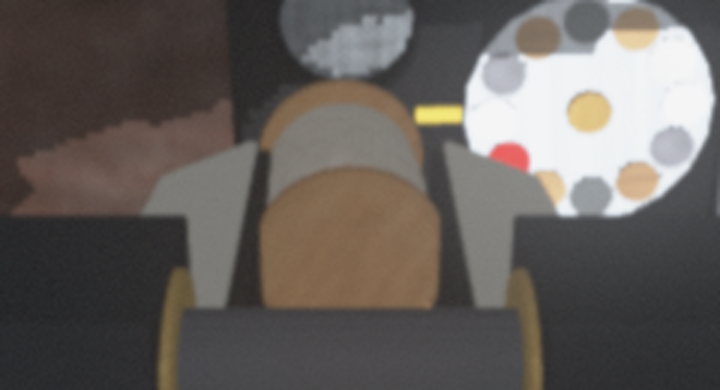

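{"method": "arm_command", "body": {
  "dp": [
    [0.08, -0.08, 0.4],
    [0, 0, 0.5],
    [0, 0, 0.5],
    [0, 0, 0.5],
    [0, 0, 0.4],
    [0, 0, 0.2],
    [0, 0, 0.2],
    [0, 0, 0.1],
    [0, 0, 0.1],
    [0, 0, 0.1]
  ],
  "angular": [
    [0, 0, 0],
    [0, 0, 0],
    [0, 0, 0],
    [0, 0, 0],
    [0, 0, 0],
    [0, 0, 0],
    [0, 0, 0],
    [0, 0, 0],
    [0, 0, 0],
    [0, 0, 0]
  ],
  "claw": [0, 0, 0, 0, 0, 0, 0, 0, 0, 0]
}}

```text
clock: 24.35
position: [0.5289, 0.2001, 0.0539]
ee_rot: [2.247, 2.195, 0.001]
force: [-0.8, -0.3, -0.4]
width: 0.298
gripper_force: 10.0
```

{"method": "arm_command", "body": {
  "dp": [
    [0, 0, 0.06],
    [0, 0, 0.04],
    [0, 0, 0]
  ],
  "angular": [
    [0, 0, 0],
    [0, 0, 0],
    [0, 0, 0]
  ],
  "claw": [0, 0, 0]
}}

```text
clock: 24.65
position: [0.5288, 0.2005, 0.052]
ee_rot: [2.246, 2.196, 0.002]
force: [-2.2, 0.3, 5.8]
width: 0.301
gripper_force: 10.0
```

{"method": "arm_command", "body": {
  "dp": [
    [0, 0, 0],
    [0, 0, 0],
    [0, 0, 0],
    [0, 0, -0.3],
    [0, 0, -0.6],
    [0, 0, -0.8],
    [0, 0, -0.9],
    [0, 0, -0.9],
    [0, 0, -0.9],
    [0, 0, -0.8]
  ],
  "angular": [
    [0, 0, 0],
    [0, 0, 0],
    [0, 0, 0],
    [0, 0, 0],
    [0, 0, 0],
    [0, 0, 0],
    [0, 0, 0],
    [0, 0, 0],
    [0, 0, 0],
    [0, 0, 0]
  ],
  "claw": [0.5, 0.5, 0.5, 0.5, 0.5, 0.5, 0.5, 0.5, 0.5, 0.5]
}}

```text
clock: 25.65
position: [0.5288, 0.2002, 0.1838]
ee_rot: [2.246, 2.196, 0.003]
force: [0.8, 0.0, 0.3]
width: 0.504
gripper_force: 0.0
```

{"method": "arm_command", "body": {
  "dp": [
    [0, 0, 0],
    [0, 0, 0]
  ],
  "angular": [
    [0, 0, 0],
    [0, 0, 0]
  ],
  "claw": [0.5, 0.5]
}}

```text
clock: 25.85
position: [0.5289, 0.2, 0.1823]
ee_rot: [2.246, 2.195, 0.002]
force: [0.2, 0.0, -0.3]
width: 0.498
gripper_force: 0.0
```

```bash
python3 - <<'E'
from h import *
print(arm.observe()['position'])
d=snap('wrist','w5.png',None,1.4)
D=cloud(d); f=d['frame'].astype(int)
X,Y,Z=D[...,0],D[...,1],D[...,2]
g=(abs(X-.54)<.07)&(Y>.25)&(Y<.36)
m=g&(abs(Z-.1095)<.003); P=D[m]; print('grip',len(P),cv2.minEnclosingCircle(P[:,:2].astype(np.float32)) if len(P) else 0,P.mean(0))
m=g&(f[...,1]>f[...,0]+20)&(abs(Z-.052)<.004); P=D[m]; r=cv2.minAreaRect(P[:,:2].astype(np.float32)); print(r)
# spools
for y in(.112,.2002):
    m=(abs(X-.528)<.02)&(abs(Y-y)<.02)&(abs(Z-.073)<.006); P=D[m]; print(len(P),P.mean(0),P.std(0),cv2.minEnclosingCircle(P[:,:2].astype(np.float32)) if len(P) else 0)
E
```

```text
[0.52889381 0.20004407 0.18226824]
grip 329 ((0.5627015829086304, 0.28867107629776), 0.007506613153964281) [0.56236248 0.28867222 0.10974126]
((0.5368140339851379, 0.2988758385181427), (0.06809179484844208, 0.06455108523368835), 0.2690345346927643)
685 [0.52543006 0.11597133 0.07275916] [0.00796315 0.00646429 0.00092815] ((0.5251641273498535, 0.11247523128986359), 0.01572742871940136)
1041 [0.52543816 0.20138675 0.07285665] [0.00770637 0.00775241 0.00082727] ((0.5252758860588074, 0.2004518359899521), 0.01578752137720585)
```

View pics/w5.png

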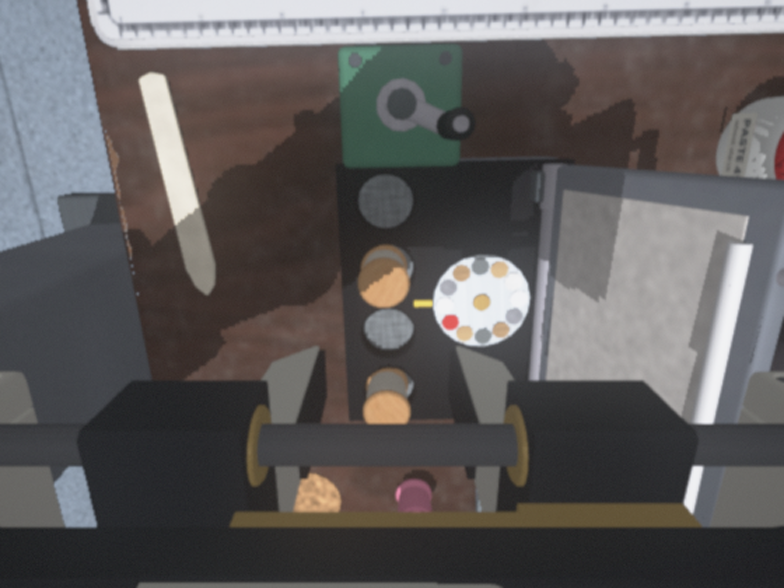

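```bash
python3 - <<'E'
from h import *
for nm in('wrist','top'):
    d=snap(nm) if nm=='top' else ld(nm); f=d['frame'].astype(int); D=cloud(d); X,Y,Z=D[...,0],D[...,1],D[...,2]
    g=(X>.53)&(X<.64)&(Y>.12)&(Y<.24)&(abs(Z-.046)<.006)
    R,G,B=f[...,0],f[...,1],f[...,2]
    def cen(m):
        n,l,st,ce=cv2.connectedComponentsWithStats(m.astype(np.uint8))
        if n<2: return None
        i=1+st[1:,4].argmax(); return at(d,*ce[i],.046)[:2],st[i,4]
    red=cen(g&(R>150)&(G<90)); yel=cen(g&(R>170)&(G>150)&(B<110)&(X<.56))
    disc=g&(f.min(-1)>110)|g&(R>110)
    n,l,st,ce=cv2.connectedComponentsWithStats(disc.astype(np.uint8)); i=1+st[1:,4].argmax()
    P=D[l==i]; c,r=cv2.minEnclosingCircle(P[:,:2].astype(np.float32))
    cnt=max(cv2.findContours((l==i).astype(np.uint8),0,2)[0],key=cv2.contourArea); q=np.array([at(d,*p[0],.046)[:2] for p in cnt]).astype(np.float32)
    e=cv2.fitEllipse(q); c=np.array(e[0])
    print(nm,red,yel,c,e[1])
    for k,p in(('red',red),('yel',yel)):
        if p is not None:
            v=p[0]-c; print(k,'angle from -x toward right(-y)',np.degrees(np.arctan2(-v[1],-v[0])).round(1),np.linalg.norm(v))
d=ld('top'); D=cloud(d); f=d['frame'].astype(int)
m=(abs(D[...,0]-.54)<.07)&(D[...,1]>.25)&(D[...,1]<.36)&(abs(D[...,2]-.11)<.006); print('grip top',m.sum(),D[m].mean(0),d['frame'].shape)
m=(abs(D[...,0]-.54)<.03)&(D[...,1]>.27)&(D[...,1]<.33)&(abs(D[...,2]-.0765)<.003); print('hub?',m.sum(),D[m].mean(0))
E
```

```text
wrist None (array([0.54998926, 0.17742927]), np.int32(26)) [0.58819693 0.17765902] (0.06307149678468704, 0.0684233009815216)
yel angle from -x toward right(-y) 0.3 0.038208359169403586
top (array([0.57096103, 0.16395079]), np.int32(12)) (array([0.55232532, 0.17765044]), np.int32(8)) [0.58913982 0.17693825] (0.059661757200956345, 0.06855594366788864)
red angle from -x toward right(-y) 35.5 0.0223414986165519
yel angle from -x toward right(-y) -1.1 0.036821385758620144
grip top 0 [nan nan nan] (420, 560, 3)
hub? 0 [nan nan nan]<stdin>:21: RuntimeWarning: Mean of empty slice.
  ret = um.true_divide(
<stdin>:22: RuntimeWarning: Mean of empty slice.
```

```bash
python3 - <<'E'
from h import *
d=ld('wrist'); D=cloud(d)
for u,v in[(402,103),(461,122),(450,125)]:
    print((u,v),D[int(v/1.4),int(u/1.4)].round(4))
P=D[(abs(D[...,0]-.54)<.03)&(D[...,1]>.27)&(D[...,1]<.33)&(D[...,2]>.07)&(D[...,2]<.1)]
h,e=np.histogram(P[:,2],12); print(h,e.round(4))
Q=P[(P[:,2]>e[h.argmax()]-.001)&(P[:,2]<e[h.argmax()+1]+.001)]; print(cv2.minEnclosingCircle(Q[:,:2].astype(np.float32)),Q.mean(0))
t=np.load('last_top.npz')
E
```

```text
(402, 103) [0.5375 0.3003 0.0719]
(461, 122) [0.5628 0.289  0.1135]
(450, 125) [0.5584 0.288  0.1081]
[257 121   6   7   6   7   5   8   8   5   6  11] [0.0709 0.0733 0.0756 0.078  0.0804 0.0828 0.0851 0.0875 0.0899 0.0923
 0.0947 0.097  0.0994]
((0.5446863174438477, 0.294424444437027), 0.01699039712548256) [0.53750148 0.29993204 0.0728482 ]
```

{"method": "arm_command", "body": {
  "dp": [
    [0, 0, 0],
    [0, 0, 0],
    [0, 0, 0],
    [0, 0, 0],
    [0, 0, 0],
    [0, 0, 0],
    [0, 0, 0],
    [0, 0, 0],
    [0, 0, 0],
    [0, 0, 0]
  ],
  "angular": [
    [0, 0, -0.95],
    [0, 0, -0.95],
    [0, 0, -0.95],
    [0, 0, -0.95],
    [0, 0, -0.95],
    [0, 0, -0.95],
    [0, 0, -0.95],
    [0, 0, -0.95],
    [0, 0, -0.95],
    [0, 0, -0.95]
  ],
  "claw": [0.35, 0.35, 0.35, 0.35, 0.35, 0.35, 0.35, 0.35, 0.35, 0.35]
}}

```text
clock: 26.95
position: [0.5281, 0.1996, 0.1803]
ee_rot: [-0.255, -3.13, 0.001]
force: [0.3, 0.1, -0.7]
width: 0.35
gripper_force: 0.0
```

{"method": "arm_command", "body": {
  "dp": [
    [0, 0, 0],
    [0, 0, 0],
    [0, 0, 0]
  ],
  "angular": [
    [0, 0, -0.95],
    [0, 0, 0],
    [0, 0, 0]
  ],
  "claw": [0.35, 0.35, 0.35]
}}

```text
clock: 27.25
position: [0.5283, 0.1998, 0.1806]
ee_rot: [-0.048, -3.14, -0.0]
force: [-0.3, -0.5, 0.2]
width: 0.351
gripper_force: 0.0
```

```bash
python3 - <<'E'
from h import *
plan(np.array([.565,.2887,.083]),np.pi); print(arm.observe()['joints'].round(2))
E
```

```text
pos [0.5283 0.1998 0.1806] turn units [ 0.   -0.01 -0.2 ] shift now-frame [-1.36  3.6   3.9 ] shift after turn [-1.47  3.56  3.9 ]
[ 0.16  0.54 -0.89  1.73  0.46  1.1   0.66]
```

{"method": "arm_command", "body": {
  "dp": [
    [0, 0, 0],
    [-0.37, 0.89, 0],
    [-0.37, 0.89, 0],
    [-0.37, 0.89, 0],
    [-0.36, 0.89, 0],
    [0, 0, 0],
    [0, 0, 0]
  ],
  "angular": [
    [0, 0, -0.2],
    [0, 0, 0],
    [0, 0, 0],
    [0, 0, 0],
    [0, 0, 0],
    [0, 0, 0],
    [0, 0, 0]
  ],
  "claw": [0.35, 0.35, 0.35, 0.35, 0.35, 0.35, 0.35]
}}

```text
clock: 27.95
position: [0.5647, 0.2894, 0.1809]
ee_rot: [0.007, -3.141, 0.001]
force: [1.1, 0.0, -0.2]
width: 0.348
gripper_force: 0.0
```

```bash
python3 - <<'E'
from h import *
plan(np.array([.565,.2887,.083]),np.pi); print(arm.observe()['joints'].round(2))
d=snap('wrist','w6.png',(100,60,480,340),2)
t=snap('side')
D=cloud(d)
m=(abs(D[...,0]-.56)<.03)&(abs(D[...,1]-.288)<.03)&(abs(D[...,2]-.11)<.004); print(m.sum(),D[m].mean(0) if m.any() else 0)
E
```

```text
pos [0.5647 0.2894 0.1809] turn units [-0.   -0.    0.03] shift now-frame [-0.01 -0.03  3.92] shift after turn [-0.01 -0.03  3.92]
[-0.03  0.64 -0.86  1.55  0.51  1.18  0.6 ]
284 [0.56121807 0.28867133 0.11014405]
```

View pics/w6.png

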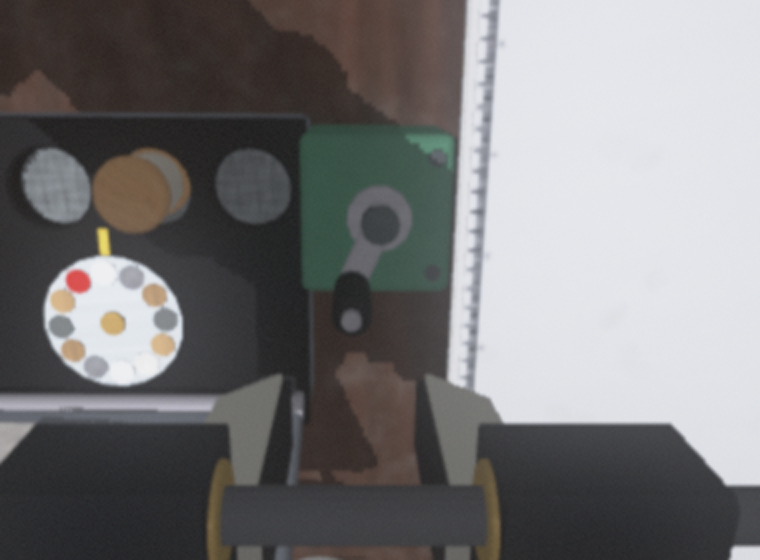

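{"method": "arm_command", "body": {
  "dp": [
    [0.06, -0.03, 0.4],
    [0, 0, 0.6],
    [0, 0, 0.6],
    [0, 0, 0.6],
    [0, 0, 0.6],
    [0, 0, 0.6],
    [0, 0, 0.4],
    [0, 0, 0.12],
    [0, 0, 0]
  ],
  "angular": [
    [0, 0, 0],
    [0, 0, 0],
    [0, 0, 0],
    [0, 0, 0],
    [0, 0, 0],
    [0, 0, 0],
    [0, 0, 0],
    [0, 0, 0],
    [0, 0, 0]
  ],
  "claw": [0.35, 0.35, 0.35, 0.35, 0.35, 0.35, 0.35, 0.35, 0.35]
}}

```text
clock: 28.95
position: [0.5634, 0.2884, 0.0828]
ee_rot: [0.006, -3.141, 0.0]
force: [-0.0, 0.3, 0.5]
width: 0.353
gripper_force: 0.0
```

{"method": "arm_command", "body": {
  "dp": [
    [0, 0, 0],
    [0, 0, 0],
    [0, 0, 0],
    [0, 0, 0],
    [0, 0, 0],
    [0, 0, 0]
  ],
  "angular": [
    [0, 0, 0],
    [0, 0, 0],
    [0, 0, 0],
    [0, 0, 0],
    [0, 0, 0],
    [0, 0, 0]
  ],
  "claw": [0, 0, 0, 0, 0, 0],
  "force": 12
}}

```text
clock: 29.55
position: [0.564, 0.2886, 0.0837]
ee_rot: [-0.006, 3.141, 0.001]
force: [0.1, 0.6, 5.6]
width: 0.156
gripper_force: 12.0
```

```bash
python3 - <<'E'
import numpy as np
# clockwise from above: heading angle decreasing. tool x=-X, tool y=+Y
a0=-24.0; N=10
a=np.radians(a0-np.arange(N+1)*36); X=1.12*np.cos(a);Y=1.12*np.sin(a)
print([[float(round(-dx,2)),float(round(dy,2)),0] for dx,dy in zip(np.diff(X.round(2)),np.diff(Y.round(2)))])
E
```

```text
[[0.46, -0.51, 0], [0.68, -0.14, 0], [0.63, 0.28, 0], [0.35, 0.6, 0], [-0.08, 0.69, 0], [-0.46, 0.51, 0], [-0.68, 0.14, 0], [-0.63, -0.28, 0], [-0.35, -0.6, 0], [0.08, -0.69, 0]]
```

{"method": "arm_command", "body": {
  "dp": [
    [0.46, -0.51, 0],
    [0.68, -0.14, 0],
    [0.63, 0.28, 0],
    [0.35, 0.6, 0],
    [-0.08, 0.69, 0],
    [0, 0, 0]
  ],
  "angular": [
    [0, 0, 0],
    [0, 0, 0],
    [0, 0, 0],
    [0, 0, 0],
    [0, 0, 0],
    [0, 0, 0]
  ],
  "claw": [0, 0, 0, 0, 0, 0]
}}

```text
clock: 30.15
position: [0.5126, 0.3137, 0.0838]
ee_rot: [-0.009, 3.14, 0.002]
force: [1.4, 1.9, 7.3]
width: 0.16
gripper_force: 12.0
```

{"method": "arm_command", "body": {
  "dp": [
    [-0.46, 0.51, 0],
    [-0.68, 0.14, 0],
    [-0.63, -0.28, 0],
    [0, 0, 0]
  ],
  "angular": [
    [0, 0, 0],
    [0, 0, 0],
    [0, 0, 0],
    [0, 0, 0]
  ],
  "claw": [0, 0, 0, 0]
}}

```text
clock: 30.55
position: [0.5582, 0.3196, 0.0834]
ee_rot: [-0.002, 3.142, -0.002]
force: [0.1, -3.4, 9.0]
width: 0.155
gripper_force: 12.0
```

{"method": "arm_command", "body": {
  "dp": [
    [-0.35, -0.6, 0],
    [0.08, -0.69, 0],
    [0, 0, 0]
  ],
  "angular": [
    [0, 0, 0],
    [0, 0, 0],
    [0, 0, 0]
  ],
  "claw": [0, 0, 0]
}}

```text
clock: 30.85
position: [0.563, 0.2875, 0.0835]
ee_rot: [0.004, -3.141, 0.001]
force: [-1.2, -2.2, 5.3]
width: 0.159
gripper_force: 12.0
```

{"method": "arm_command", "body": {
  "dp": [
    [0.46, -0.51, 0],
    [0.68, -0.14, 0],
    [0.63, 0.28, 0],
    [0.35, 0.6, 0],
    [-0.08, 0.69, 0],
    [-0.46, 0.51, 0],
    [-0.68, 0.14, 0],
    [-0.63, -0.28, 0],
    [-0.35, -0.6, 0],
    [0.08, -0.69, 0]
  ],
  "angular": [
    [0, 0, 0],
    [0, 0, 0],
    [0, 0, 0],
    [0, 0, 0],
    [0, 0, 0],
    [0, 0, 0],
    [0, 0, 0],
    [0, 0, 0],
    [0, 0, 0],
    [0, 0, 0]
  ],
  "claw": [0, 0, 0, 0, 0, 0, 0, 0, 0, 0]
}}

```text
clock: 31.85
position: [0.564, 0.2905, 0.0835]
ee_rot: [-0.007, 3.141, 0.003]
force: [-3.4, 3.5, 2.4]
width: 0.158
gripper_force: 12.0
```

{"method": "arm_command", "body": {
  "dp": [
    [0.46, -0.51, 0],
    [0.68, -0.14, 0],
    [0.63, 0.28, 0],
    [0.35, 0.6, 0],
    [-0.08, 0.69, 0],
    [-0.46, 0.51, 0],
    [-0.68, 0.14, 0],
    [-0.63, -0.28, 0],
    [-0.35, -0.6, 0],
    [0.08, -0.69, 0]
  ],
  "angular": [
    [0, 0, 0],
    [0, 0, 0],
    [0, 0, 0],
    [0, 0, 0],
    [0, 0, 0],
    [0, 0, 0],
    [0, 0, 0],
    [0, 0, 0],
    [0, 0, 0],
    [0, 0, 0]
  ],
  "claw": [0, 0, 0, 0, 0, 0, 0, 0, 0, 0]
}}

```text
clock: 32.85
position: [0.5637, 0.2908, 0.0834]
ee_rot: [0.008, -3.142, -0.003]
force: [-3.5, 3.8, 2.4]
width: 0.156
gripper_force: 12.0
```

{"method": "arm_command", "body": {
  "dp": [
    [0, 0, 0],
    [0, 0, 0]
  ],
  "angular": [
    [0, 0, 0],
    [0, 0, 0]
  ],
  "claw": [0, 0]
}}

```text
clock: 33.05
position: [0.5629, 0.2888, 0.0833]
ee_rot: [0.006, -3.141, 0.002]
force: [-0.5, -2.8, 6.9]
width: 0.157
gripper_force: 12.0
```

```bash
python3 - <<'E'
from h import *
d=snap('wrist','w7.png',(60,40,460,240),2)
snap('side','s7.png',(230,140,310,200),9)
E
```

```text
(no output)
```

View pics/w7.png

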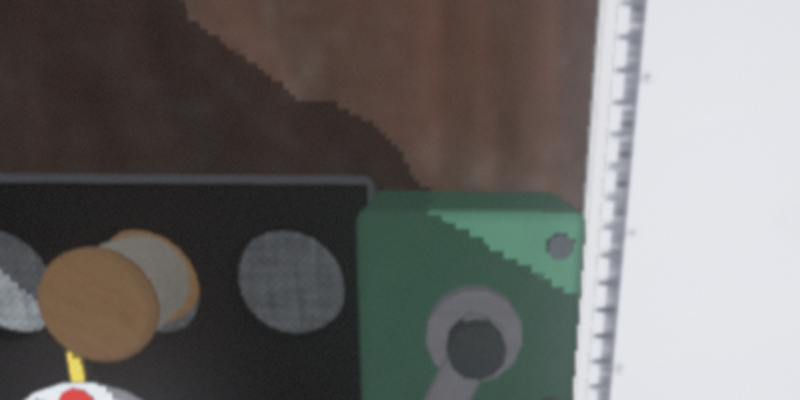

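```bash
python3 - <<'E'
from h import *
d=ld('wrist'); f=d['frame'].astype(int); D=cloud(d); X,Y,Z=D[...,0],D[...,1],D[...,2]
R,G,B=f[...,0],f[...,1],f[...,2]
g=(X>.53)&(X<.64)&(Y>.12)&(Y<.24)&(abs(Z-.046)<.006)
def cen(m):
    n,l,st,ce=cv2.connectedComponentsWithStats(m.astype(np.uint8)); i=1+st[1:,4].argmax(); return at(d,*ce[i],.046)[:2],ce[i].round(1),st[i]
red=cen(g&(R-G>90)&(R-B>90)); yel=cen(g&(R-B>90)&(G-B>70)&(X<.56))
disc=g&(f.min(-1)>100)
cnt=np.concatenate([at(d,u,v,.046)[None,:2] for v,u in np.argwhere(g&(f.max(-1)>100)&(X>.555))])
h=cv2.convexHull(cnt.astype(np.float32)); c,r=cv2.minEnclosingCircle(h)
print(red,yel,c,r)
for p in(red,yel):
    v=p[0]-np.array(c); print(np.degrees(np.arctan2(-v[1],-v[0])).round(2),np.linalg.norm(v))
v=red[0]-yel[0]; print('red rel yel',v)
cv2.imwrite('pics/w8.png',cv2.resize(f[180:320,0:200,::-1].astype(np.uint8),None,fx=4,fy=4,interpolation=cv2.INTER_CUBIC))
E
```

```text
(array([0.56511544, 0.1758145 ]), array([ 98. , 242.1]), array([ 90, 235,  17,  15, 204], dtype=int32)) (array([0.552759  , 0.17733254]), array([ 97.3, 223.8]), array([ 94, 216,   8,  15,  82], dtype=int32)) (0.5877613425254822, 0.17731767892837524) 0.03304397314786911
3.8 0.022695736557199482
-0.02 0.03500234245197524
red rel yel [ 0.01235644 -0.00151804]
```

View pics/w8.png

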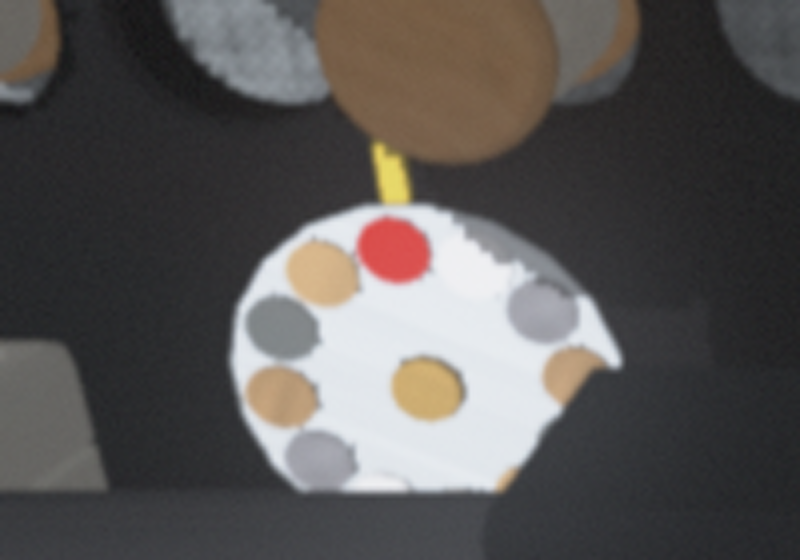

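{"method": "arm_command", "body": {
  "dp": [
    [0.46, -0.51, 0],
    [0.68, -0.14, 0],
    [0.63, 0.28, 0],
    [0.35, 0.6, 0],
    [0, 0, 0],
    [0, 0, 0]
  ],
  "angular": [
    [0, 0, 0],
    [0, 0, 0],
    [0, 0, 0],
    [0, 0, 0],
    [0, 0, 0],
    [0, 0, 0]
  ],
  "claw": [0, 0, 0, 0, 0, 0]
}}

```text
clock: 33.75
position: [0.5087, 0.296, 0.0834]
ee_rot: [0.01, -3.14, -0.001]
force: [-3.6, 1.3, 7.6]
width: 0.159
gripper_force: 12.0
```

{"method": "arm_command", "body": {
  "dp": [
    [0, 0, 0],
    [0, 0, 0],
    [0, 0, 0],
    [0, 0, -0.5],
    [0, 0, -0.8],
    [0, 0, -0.9],
    [0, 0, -0.9],
    [0, 0, -0.9],
    [0, 0, 0],
    [0, 0, 0]
  ],
  "angular": [
    [0, 0, 0],
    [0, 0, 0],
    [0, 0, 0],
    [0, 0, 0],
    [0, 0, 0],
    [0, 0, 0],
    [0, 0, 0],
    [0, 0, 0],
    [0, 0, 0],
    [0, 0, 0]
  ],
  "claw": [0.35, 0.35, 0.35, 0.35, 0.35, 0.35, 0.35, 0.35, 0.35, 0.35]
}}

```text
clock: 34.75
position: [0.5108, 0.2938, 0.184]
ee_rot: [-0.005, 3.14, 0.0]
force: [-0.6, -0.3, -0.2]
width: 0.35
gripper_force: 0.0
```

```bash
cat > dial.py <<'E'
from h import *
d=snap('wrist'); f=d['frame'].astype(int); D=cloud(d); X,Y,Z=D[...,0],D[...,1],D[...,2]
R,G,B=f[...,0],f[...,1],f[...,2]
g=(X>.53)&(X<.64)&(Y>.12)&(Y<.24)&(abs(Z-.046)<.006)
def cen(m):
    n,l,st,ce=cv2.connectedComponentsWithStats(m.astype(np.uint8)); i=1+st[1:,4].argmax(); return at(d,*ce[i],.046)[:2],ce[i].round(1),st[i]
red=cen(g&(R-G>90)&(R-B>90)); yel=cen(g&(R-B>70)&(G-B>60)&(X<.56))
gold=cen(g&(R-B>50)&(R-G<90)&(np.hypot(X-.588,Y-.1773)<.008))
print(red,yel,gold)
for p in(red,yel):
    v=p[0]-gold[0]; print(np.degrees(np.arctan2(-v[1],-v[0])).round(2),np.linalg.norm(v))
print(arm.observe()['position'])
E
python3 dial.py
```

```text
(array([0.56490045, 0.17763269]), array([155.6, 248.5]), array([151, 244,  11,  10,  79], dtype=int32)) (array([0.55063761, 0.17767102]), array([154. , 234.8]), array([152, 229,   5,  12,  51], dtype=int32)) (array([0.58683102, 0.17779767]), array([158.1, 268.8]), array([154, 267,  10,   4,  30], dtype=int32))
0.43 0.021931192241213954
0.2 0.036193639733960024
[0.51051314 0.29345879 0.18314052]
```

```bash
cat > lp.py <<'E'
from h import *
t=snap('top'); C=cloud(t); f=t['frame'].astype(int); X,Y,Z=C[...,0],C[...,1],C[...,2]
g=(X>.37)&(X<.62)&(Y>-.36)&(Y<.07)
m=g&(Z>.02)&(Z<.06)
n,l,st,ce=cv2.connectedComponentsWithStats(m.astype(np.uint8))
for i in range(1,n):
    if st[i,4]>20:
        P=C[(l==i)&(Z>.034)]; q=at(t,*ce[i],.04)
        print(st[i],P.mean(0).round(4),q.round(4),cv2.minEnclosingCircle(P[:,:2].astype(np.float32)),f[l==i].mean(0).round())
m=g&(abs(Z)<.006)&(f[...,0]-f[...,2]>45)&(f[...,0]>100)
n,l,st,ce=cv2.connectedComponentsWithStats(m.astype(np.uint8)); i=1+st[1:,4].argmax()
P=C[l==i]; print('mat',st[i],at(t,*ce[i],0).round(4),cv2.minEnclosingCircle(P[:,:2].astype(np.float32)))
E
python3 lp.py
```

```text
[236 162 115  14 816] [ 0.6116 -0.022   0.0428] [ 0.6097 -0.0689  0.04  ] ((0.6143839955329895, -0.07245071232318878), 0.14131246507167816) [208. 213. 212.]
[264 187  13  13 126] [ 0.5479 -0.0166  0.0402] [ 0.5477 -0.0166  0.04  ] ((0.5481330752372742, -0.01669066958129406), 0.015374178998172283) [235. 160. 193.]
[394 190  14  15  82] [ 0.5419 -0.3369  0.0502] [ 0.5423 -0.3377  0.04  ] ((0.5450872182846069, -0.34502843022346497), 0.016332322731614113) [80. 64. 54.]
[350 195  14  12 132] [ 0.534  -0.2333  0.0402] [ 0.5335 -0.2326  0.04  ] ((0.5339087247848511, -0.23352070152759552), 0.015495073050260544) [ 73. 181. 182.]
[373 209  14  12 134] [ 0.4997 -0.2909  0.0401] [ 0.4992 -0.2897  0.04  ] ((0.499449759721756, -0.29125967621803284), 0.01571597531437874) [ 59. 104. 203.]
[362 232  14  12 131] [ 0.4426 -0.2651  0.0404] [ 0.4424 -0.264   0.04  ] ((0.44286468625068665, -0.2651277780532837), 0.015572980046272278) [ 61. 106. 209.]
[291 241  14  14 159] [ 0.4145 -0.0877  0.0374] [ 0.4141 -0.0876  0.04  ] ((0.4139578342437744, -0.08765435963869095), 0.017460724338889122) [73. 78. 86.]
mat [260 220  24  25 447] [ 0.4529 -0.023   0.    ] ((0.4525943994522095, -0.02273682877421379), 0.03121650032699108)
```

{"method": "arm_command", "body": {
  "dp": [
    [0.2, -0.9, 0],
    [0.2, -0.9, 0],
    [0.2, -0.9, 0],
    [0.2, -0.9, 0],
    [0.2, -0.9, 0],
    [0.2, -0.9, 0],
    [0.2, -0.9, 0],
    [0.2, -0.9, 0],
    [0.2, -0.9, 0],
    [0.2, -0.9, 0]
  ],
  "angular": [
    [0, 0, 0],
    [0, 0, 0],
    [0, 0, 0],
    [0, 0, 0],
    [0, 0, 0],
    [0, 0, 0],
    [0, 0, 0],
    [0, 0, 0],
    [0, 0, 0],
    [0, 0, 0]
  ],
  "claw": [0.6, 0.6, 0.6, 0.6, 0.6, 0.6, 0.6, 0.6, 0.6, 0.6]
}}

```text
clock: 35.85
position: [0.4605, 0.0676, 0.1825]
ee_rot: [0.006, -3.14, 0.0]
force: [0.7, -1.0, 0.3]
width: 0.597
gripper_force: 0.0
```

{"method": "arm_command", "body": {
  "dp": [
    [0.2, -0.9, 0.3],
    [0.2, -0.9, 0.4],
    [0.3, -0.9, 0.5],
    [0.3, -0.9, 0.5],
    [0.3, -0.9, 0.5],
    [0.3, -0.9, 0.5],
    [0.2, -0.8, 0.3],
    [0, 0, 0],
    [0, 0, 0]
  ],
  "angular": [
    [0, 0, 0],
    [0, 0, 0],
    [0, 0, 0],
    [0, 0, 0],
    [0, 0, 0],
    [0, 0, 0],
    [0, 0, 0],
    [0, 0, 0],
    [0, 0, 0]
  ],
  "claw": [0.6, 0.6, 0.6, 0.6, 0.6, 0.6, 0.6, 0.6, 0.6]
}}

```text
clock: 36.75
position: [0.4166, -0.0863, 0.1078]
ee_rot: [0.004, -3.141, -0.001]
force: [1.1, 1.3, 1.4]
width: 0.604
gripper_force: 0.0
```

```bash
python3 - <<'E'
from h import *
plan(np.array([.4143,-.0877,.017]),np.pi); print(arm.observe()['joints'].round(2))
d=snap('wrist'); D=cloud(d); X,Y,Z=D[...,0],D[...,1],D[...,2]
m=(np.hypot(X-.414,Y+.088)<.03)&(abs(Z-.037)<.006); P=D[m]; print(len(P),P.mean(0) if len(P) else 0,cv2.minEnclosingCircle(P[:,:2].astype(np.float32)) if len(P) else 0)
E
```

```text
pos [ 0.4166 -0.0863  0.1078] turn units [ 0.01 -0.01  0.02] shift now-frame [ 0.09 -0.06  3.63] shift after turn [ 0.09 -0.05  3.63]
[ 0.8   0.42 -0.91  2.13  0.47  0.8   1.18]
1788 [ 0.41126036 -0.08689441  0.03459395] ((0.4110879898071289, -0.08675943315029144), 0.017825676128268242)
```

Loupe still there. Descend, grasp, lift, carry to the mat.

{"method": "arm_command", "body": {
  "dp": [
    [0.1, -0.05, 0.4],
    [0, 0, 0.6],
    [0, 0, 0.6],
    [0, 0, 0.6],
    [0, 0, 0.6],
    [0, 0, 0.5],
    [0, 0, 0.3],
    [0, 0, 0],
    [0, 0, 0]
  ],
  "angular": [
    [0, 0, 0],
    [0, 0, 0],
    [0, 0, 0],
    [0, 0, 0],
    [0, 0, 0],
    [0, 0, 0],
    [0, 0, 0],
    [0, 0, 0],
    [0, 0, 0]
  ],
  "claw": [0.6, 0.6, 0.6, 0.6, 0.6, 0.6, 0.6, 0.6, 0.6]
}}

```text
clock: 37.7
position: [0.4146, -0.0873, 0.0184]
ee_rot: [0.007, -3.142, -0.0]
force: [0.4, 0.3, 0.3]
width: 0.604
gripper_force: 0.0
```

{"method": "arm_command", "body": {
  "dp": [
    [0, 0, 0],
    [0, 0, 0],
    [0, 0, 0],
    [0, 0, 0],
    [0, 0, 0],
    [0, 0, -0.3],
    [0, 0, -0.5],
    [0, 0, -0.2],
    [0, 0, 0]
  ],
  "angular": [
    [0, 0, 0],
    [0, 0, 0],
    [0, 0, 0],
    [0, 0, 0],
    [0, 0, 0],
    [0, 0, 0],
    [0, 0, 0],
    [0, 0, 0],
    [0, 0, 0]
  ],
  "claw": [0, 0, 0, 0, 0, 0, 0, 0, 0],
  "force": 10
}}

```text
clock: 38.6
position: [0.4149, -0.0879, 0.0439]
ee_rot: [-0.005, 3.14, -0.001]
force: [0.7, 0.1, -1.1]
width: 0.382
gripper_force: 10.0
```

```bash
python3 - <<'E'
from h import *
plan(np.array([.4528,-.0229,.019]),np.pi)
d=snap('wrist'); D=cloud(d); f=d['frame'].astype(int); X,Y,Z=D[...,0],D[...,1],D[...,2]
p=arm.observe()['position']
m=(np.hypot(X-p[0],Y-p[1])<.03)&(Z>.05)&(Z<.07)&(abs(Y-p[1])<.012); P=D[m]; print(len(P),P.mean(0) if len(P) else 0,P.max(0),P.min(0))
E
```

```text
pos [ 0.4149 -0.0879  0.0439] turn units [-0.    0.01  0.02] shift now-frame [-1.52  2.6   1.  ] shift after turn [-1.51  2.6   1.  ]
2922 [ 0.40879113 -0.08795822  0.05862506] [ 0.4267003  -0.07595413  0.06511712] [ 0.39379942 -0.09992067  0.0500209 ]
```

{"method": "arm_command", "body": {
  "dp": [
    [-0.38, 0.65, 0],
    [-0.38, 0.65, 0],
    [-0.38, 0.65, 0],
    [-0.38, 0.65, 0],
    [0, 0, 0],
    [0, 0, 0.3],
    [0, 0, 0.3],
    [0, 0, 0.3],
    [0, 0, 0.1],
    [0, 0, 0]
  ],
  "angular": [
    [0, 0, 0],
    [0, 0, 0],
    [0, 0, 0],
    [0, 0, 0],
    [0, 0, 0],
    [0, 0, 0],
    [0, 0, 0],
    [0, 0, 0],
    [0, 0, 0],
    [0, 0, 0]
  ],
  "claw": [0, 0, 0, 0, 0, 0, 0, 0, 0, 0]
}}

```text
clock: 39.65
position: [0.4515, -0.0233, 0.0175]
ee_rot: [0.005, -3.14, 0.001]
force: [0.1, -0.2, -0.9]
width: 0.381
gripper_force: 10.0
```

{"method": "arm_command", "body": {
  "dp": [
    [0, 0, 0.03],
    [0, 0, 0]
  ],
  "angular": [
    [0, 0, 0],
    [0, 0, 0]
  ],
  "claw": [0, 0]
}}

```text
clock: 39.85
position: [0.4518, -0.0231, 0.0174]
ee_rot: [0.005, -3.141, 0.001]
force: [-1.5, -0.7, 3.6]
width: 0.382
gripper_force: 10.1
```

Contact. Release, lift, and move away for the final check.

{"method": "arm_command", "body": {
  "dp": [
    [0, 0, 0],
    [0, 0, 0],
    [0, 0, 0],
    [0, 0, 0],
    [0, 0, -0.3],
    [0, 0, -0.6],
    [0, 0, -0.9],
    [0, 0, -0.9],
    [0, 0, -0.9],
    [0, 0, -0.9]
  ],
  "angular": [
    [0, 0, 0],
    [0, 0, 0],
    [0, 0, 0],
    [0, 0, 0],
    [0, 0, 0],
    [0, 0, 0],
    [0, 0, 0],
    [0, 0, 0],
    [0, 0, 0],
    [0, 0, 0]
  ],
  "claw": [0.6, 0.6, 0.6, 0.6, 0.6, 0.6, 0.6, 0.6, 0.6, 0.6]
}}

```text
clock: 40.85
position: [0.452, -0.0224, 0.1314]
ee_rot: [-0.006, 3.142, 0.0]
force: [0.8, -0.3, -0.0]
width: 0.599
gripper_force: 0.0
```

{"method": "arm_command", "body": {
  "dp": [
    [0, -0.9, -0.9],
    [0, -0.9, -0.9],
    [0, -0.9, -0.5],
    [0, -0.9, 0],
    [0, -0.9, 0],
    [0, -0.9, 0],
    [0, -0.9, 0],
    [0, -0.9, 0],
    [0, 0, 0],
    [0, 0, 0]
  ],
  "angular": [
    [0, 0, 0],
    [0, 0, 0],
    [0, 0, 0],
    [0, 0, 0],
    [0, 0, 0],
    [0, 0, 0],
    [0, 0, 0],
    [0, 0, 0],
    [0, 0, 0],
    [0, 0, 0]
  ],
  "claw": [0.6, 0.6, 0.6, 0.6, 0.6, 0.6, 0.6, 0.6, 0.6, 0.6]
}}

```text
clock: 41.85
position: [0.4527, -0.2025, 0.1877]
ee_rot: [-0.005, 3.142, 0.001]
force: [0.8, -0.3, -0.2]
width: 0.601
gripper_force: 0.0
```

```bash
python3 lp.py; python3 - <<'E'
from h import *
t=ld('top'); C=cloud(t); X,Y,Z=C[...,0],C[...,1],C[...,2]
m=(X>.49)&(X<.56)&(Y>.08)&(Y<.27)&(Z>.055)&(Z<.09)
n,l,st,ce=cv2.connectedComponentsWithStats(m.astype(np.uint8))
for i in range(1,n):
    if st[i,4]>20: P=C[l==i]; print('spool',st[i,4],P.mean(0).round(4),P[:,2].std())
f=t['frame'].astype(int)
g=(X>.53)&(X<.6)&(Y>.12)&(Y<.24)
for nm,k in(('red',(f[...,0]>150)&(f[...,1]<110)&(f[...,2]<110)),('yel',(f[...,0]>170)&(f[...,1]>150)&(f[...,2]<110)&(X<.56))):
    v=np.argwhere(g&k); print(nm,len(v),at(t,*v.mean(0)[::-1],.046)[:2])
d=snap('side'); D=cloud(d)
m=(D[...,2]>.075)&(D[...,2]<.155)&(D[...,1]>.11)&(D[...,1]<.24)&(D[...,0]>.61)&(D[...,0]<.69); P=D[m]
c=P.mean(0); 
for _ in range(3):
    n=np.linalg.svd(P-c,full_matrices=False)[2][2]; P=P[abs((P-c)@n)<.004]; c=P.mean(0)
print('hood',len(P),c,180-np.degrees(np.arctan2(abs(n[0]),abs(n[2]))))
E
```

```text
[236 162 115  14 809] [ 0.6111 -0.0155  0.0435] [ 0.6096 -0.069   0.04  ] ((0.6120242476463318, -0.072481669485569), 0.14112317562103271) [201. 206. 205.]
[264 187  13  13 127] [ 0.5478 -0.0165  0.0401] [ 0.5477 -0.0166  0.04  ] ((0.5481722950935364, -0.016554610803723335), 0.015517739579081535) [229. 152. 183.]
[350 195  14  12 131] [ 0.534  -0.2334  0.0402] [ 0.5336 -0.2327  0.04  ] ((0.5341379642486572, -0.23350171744823456), 0.016050070524215698) [ 69. 172. 172.]
[265 225  15  15 156] [ 0.4505 -0.0238  0.0374] [ 0.4508 -0.0242  0.04  ] ((0.4507898688316345, -0.024012617766857147), 0.0174806360155344) [68. 73. 79.]
mat [260 220  20  24 146] [ 0.4555 -0.0109  0.    ] ((0.4532756805419922, -0.019355319440364838), 0.029876569285988808)
spool 139 [0.5271 0.1989 0.0724] 0.0032957310545284886
spool 133 [0.5273 0.1112 0.0731] 0.001868241020893193
red 11 [0.56609123 0.17782282]
yel 9 [0.55129657 0.18044292]
hood 570 [0.64598345 0.15969617 0.11992343] 110.30822053250424
```

```bash
python3 -c "
from cell import arm
print(arm.sign_off())"
```

```text
the job is handed in; nothing more can be done
None
```

I handed the job in at about 42 s on the robot's clock. The hood stands at about 110°, both thread spools on the table are seated upright in wells 2 and 4, the red swatch is under the pointer to within about half a degree, and the loupe stands about 2 mm off the mat's centre (it had been knocked aside mid-run). I didn't touch the dropper bottle or the eraser. The judge's verdict was not returned to me.

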